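Hang the flanged pot in the ring and wind the lab jack up to it

TASK

Pick the flanged steel pot off the bench, lower it through the support ring from above until its flange rests on the ring, and let go of it. Then wind the lab jack up by the white knob of its crank until the platform just touches the underside of the pot, without lifting the pot's flange clear of the ring. Leave all other things on the bench where they are.

Things in the scene. Friction and masses are not known exactly. Their poses are not given: they have to be found in the camera images.
- pot_center (a point): Loose flanged steel pot, upright on the bench, 116 mm tall, 0.5 to 0.8 kg. From the bottom: round body 56 mm in diameter, 60 mm tall; flange 84 mm in diameter, 6 mm thick; plain round neck 30 mm in diameter, 50 mm tall, to be gripped. This point is on its axis half-way up: 58 mm above the underside, 2 mm below the flange's underside, 33 mm below the middle of the neck. z up.
- ring_top (a point): Fixed level steel ring above the jack: inner diameter 66 mm, outer 86 mm, 8 mm thick. This point is its centre in the plane of its upper face, on which the pot's flange is to rest (the pot's centre then 2 mm below this point). z up. A rod 13 mm thick, its top 340 mm above the bench, stands at x 125, y 50 mm in this frame; an arm and a 30 mm clamp join it to the ring.
- platform_top (a point): The lab jack's level platform under the ring, 118 x 110 mm, 7 mm thick; this point is the centre of its upper face. z up; its -x points to the crank. It rises 14 mm per whole turn of the crank (2.23 mm per rad), only goes up and down, and stays where it is left.
- shaft (a point): Fixed point of the jack: where the axis of the crank shaft meets the plane in which the knob's centre goes round, 70 mm above the bench and 135 mm from the jack's middle. Its x axis runs along the shaft towards the jack, z up. On the jack's side: the crank arm 23 to 31 mm from this point (hub 20 mm in diameter), bare shaft, then the jack's bracket, 40 mm wide, 82 mm tall, from 55 mm on.
- knob_center (a point): Centre of the crank's white knob: a level cylinder 20 mm in diameter, 46 mm long, parallel to the shaft, outer end free. It circles the shaft at a radius of 28 mm in an upright plane and spins freely on its pin, so it can stay gripped from above while it goes round. This frame spins with it; its x stays along the shaft. Turning takes about 5 N at the knob.
- jack_crank (a joint): Crank angle in rad, 0 with the knob straight above the shaft, range 0 to 20.5, starting between 0 and 6.2. It grows clockwise as seen when facing the crank with the jack behind it; growing raises the platform (85 mm above the bench at 0). At angle a the knob is 28*cos(a) mm above shaft and 28*sin(a) mm from it along that frame's -y.
- bottle_a_center (a point): Glass bottle with a blue screw cap, 58 mm in diameter, 115 mm tall. A bystander: do not move it. This point is its centre, 57 mm above the bench.
- bottle_b_center (a point): Glass bottle with a blue screw cap, 54 mm in diameter, 105 mm tall. A bystander: do not move it. This point is its centre, 52 mm above the bench.
- bottle_c_center (a point): Glass bottle with a blue screw cap, 54 mm in diameter, 105 mm tall. A bystander: do not move it. This point is its centre, 52 mm above the bench.
- beaker_center (a point): Plain open steel beaker, 72 mm in diameter, 85 mm tall. A bystander: do not move it. This point is its centre, 42 mm above the bench.
- canister_center (a point): Plain steel canister with a lid and small knob, 70 mm in diameter, 117 mm tall. A bystander: do not move it. This point is its centre, 58 mm above the bench.
- cylinder_center (a point): Tall glass measuring cylinder on a white foot 72 mm in diameter, tube 32 mm (rim 38 mm) in diameter, 230 mm tall. A bystander: do not move it. This point is its centre, 115 mm above the bench.
There are look-alikes about, which are no part of the job. Leave any brown look-alike of the part that bears platform_top alone.

How it is judged:
By the outcome, as a careful person would: the job done as asked, in the order asked, and still so for the second after the job is handed in, with the robot touching nothing.
It also fails if it takes over 72 s, if anything falls off the work surface, if the arm or the gripper's body presses on something with over 40 N, if the wrist force passes 120 N, or if a joint passes its speed limit or range.

ROBOT

A 7-joint arm with a two-finger parallel gripper is mounted at the origin on the work surface. World frame = base frame: x ahead of the robot, y to its left, z up, the work surface at z = 0. Lengths are in m, angles in rad, forces in N, time in s.
With the tool pointing down it reaches from about 0.425 to 0.875 m from the base axis. Payload 4.7 kg.
Tool frame: the origin (TCP) lies on the front face of the gripper's body, between the roots of the fingers; the fingertips stand 70 mm ahead of it and the grasp point (between the pads) lies 51 mm ahead of it; z points along the fingers, x is the direction in which the jaws open and shut, and the axes are right-handed (so a half turn about z gives the same grasp; the last joint's range is limited). The gripper opens to 87 mm and grips with 3 to 60 N. Pads are 19 mm wide; open, the fingers measure 117 mm over their backs; the gripper's body (75 mm by 190 mm) begins 51 mm behind the grasp point.
Start: joints at [-1.301, 0.321, -0.07, 1.45, 0.023, 1.371, -0.057], TCP at [0.164, 0.629, 0.292] pointing down, gripper open.
Joint ranges: [-2.86, 2.86], [-0.3, 2.09], [-1.38, 1.24], [0.06, 2.45], [-1.56, 4.7], [0.09, 2.05], [-2.69, 2.69]. Speed limits (rad/s): [2.57, 2.57, 3.14, 3.14, 3.14, 3.14, 3.14].

INTERFACE

Orientations are given as [roll, pitch, yaw] about the fixed x, y, z axes, in that order (R = Rz(yaw) Ry(pitch) Rx(roll)).
In Python, from cell import telemetry, vision, job_done, silhouettes gives the robot as it stands. The module is installed in compiled form; this text tells all that it offers.
- The arm moves only by the tool servo_tool, never from a script. Its argument "series" is a list of rows, each a list of 6 numbers: the shift along the tool's x, y, z normalised to -1 to 1, where 1 is 1000 mm, then the turn, a rotation vector about the tool's x, y, z normalised to -1 to 1, where 1 is 90 degrees. In form: [[tx, ty, tz, wx, wy, wz], ...]. A call has 1 to 5 rows; each row is the pose to reach, as a shift and turn from the pose commanded when the call began, along the tool's axes at that moment; what a row does not reach only later rows make up. A row lasts 1/12 s, in which the tool goes at most 41.7 mm and 7.16 degrees, less where a joint would pass 70% of its speed; a pose out of reach is approached as far as the arm can. A call with a number of a shift or a turn outside -1 to 1 is refused whole. A call with a gripper value outside its range is refused whole. "fingers" is the opening, from 0 (shut) to 1 (fully open), set as the call begins (left out, the last holds). The fingers move at their own pace and stop on an object; the grip force is fixed at half the most. Time passes only in rows, so rows that repeat a pose let the fingers close. It gives the time, the measured TCP pose, the force and the opening at its end, in the units of the state.
- telemetry.read_state(): the state, without advancing time (a new reading comes with each control period).
- vision.snapshot(name): name is "scene" or "top"; returns the picture (480x640x3 uint8, blue, green, red); there is no depth.
- vision.camera_info(name): a dict with "intrinsics" (3x3 intrinsics, pixels), "R" (3x3) and "t" (3): a world point X has camera coordinates R X + t. Camera axes: x right, y down, z forward; pixel columns grow to the right and rows downward; lengths in m; the calibration is good to about 2 mm. A picture is of the moment at which its call begins. camera_info takes no time and is no camera call.
- job_done(): hands the job in, once; it reports no verdict.
Trained networks look in the newest picture that a camera, given by its name, has taken for a name from the list of things; names that differ only in an ending like _2 or _b are one class to them, and where a whole thing is asked for, a point or a joint stands for the part that bears it (a point fixed in the world has none). Each returns a list of dicts, best first, with "confidence" (0 to 1); they miss things now and then, are a little off and sometimes report something else, mostly with a low value. They report only what shows in the picture. A call takes as long as a camera call. They do not tell look-alikes from the thing itself.
- silhouettes(camera, name): "region" (480x640 bool, what is visible of it) and "extent" ([left, top, width, height] in pixels, round what is visible of it).
The state is a dict: "clock": time; "q": joint angles; "qd": joint speeds; "tau": joint torques, N m; "position": TCP position; "ee_rot": TCP orientation; "ft_force": force on the tool from outside, world axes, zero at the start; "ft_torque": the same for the moment, N m; "grip_width": finger opening in m.
Only numpy, scipy, OpenCV 4.12 (cv2) and the standard library are available. Lean on these libraries where they do the work, as an engineer would, in place of code of your own. Each camera call takes 0.05 s, during which the arm holds its last target.

## Working session

There is one attempt and no reset: what is moved stays moved. The work goes in short steps, Python scripts to look and compute and a tool call to move; the robot and the scene stay as the last step left them, time stands still between calls to the robot, and variables do not carry over. Pictures are saved under pics/ and viewed, and the job is handed in when it is done.

Besides the shell and the picture viewer there is one more tool, called after ">>>" in YAML: its name, and indented under it one key for each argument. servo_tool: Moves the arm, as the interface text tells. Its arguments: {"type":"object","properties":{"series":{"type":"array"},"fingers":{"type":"number"}},"required":["series"]}

```bash
mkdir -p pics; ls
python3 - <<'E'
from cell import telemetry, vision
import cv2
for n in("scene","top"):
    cv2.imwrite(f"pics/{n}0.png",vision.snapshot(n)); c=vision.camera_info(n); print(n,c)
print(telemetry.read_state())
E
```

```text
pics
scene {'intrinsics': array([[464.56115319,   0.        , 320.01059635],
       [  0.        , 464.56115319, 237.84380365],
       [  0.        ,   0.        ,   1.        ]]), 'R': array([[-0.70683643,  0.70730811,  0.00987423],
       [ 0.60744066,  0.61407042, -0.50391802],
       [-0.36248877, -0.3501896 , -0.86369505]]), 't': array([ 0.39642894, -0.29149898,  1.3491815 ])}
top {'intrinsics': array([[605.09584421,   0.        , 321.8541787 ],
       [  0.        , 605.09584421, 235.60251104],
       [  0.        ,   0.        ,   1.        ]]), 'R': array([[-0.01531575, -0.9997957 , -0.01319039],
       [-0.98757976,  0.01718905, -0.15617539],
       [ 0.15637022,  0.01063462, -0.98764126]]), 't': array([0.02513326, 0.56979742, 1.2783658 ])}
{'clock': 0.1, 'q': array([-1.30086614,  0.32177441, -0.07007978,  1.45156257,  0.0225808 ,
        1.37078852, -0.05688647]), 'qd': array([-0.00076028, -0.00309253, -0.001614  , -0.00354084,  0.00162655,
        0.00033894,  0.00073422]), 'tau': array([ 1.93065516e-04, -4.92569339e+01, -4.05326849e-01, -3.13397670e+01,
       -6.39583077e-02,  3.95391241e-02,  7.57368252e-05]), 'position': array([0.16442453, 0.62847098, 0.29124934]), 'ee_rot': array([3.14151707e+00, 1.74459695e-03, 1.31499915e+00]), 'ft_force': array([0.43409724, 0.04430466, 0.43893025]), 'ft_torque': array([-0.00675856,  0.01195799, -0.01656311]), 'grip_width': 0.0871244721594512}
```

View pics/scene0.png

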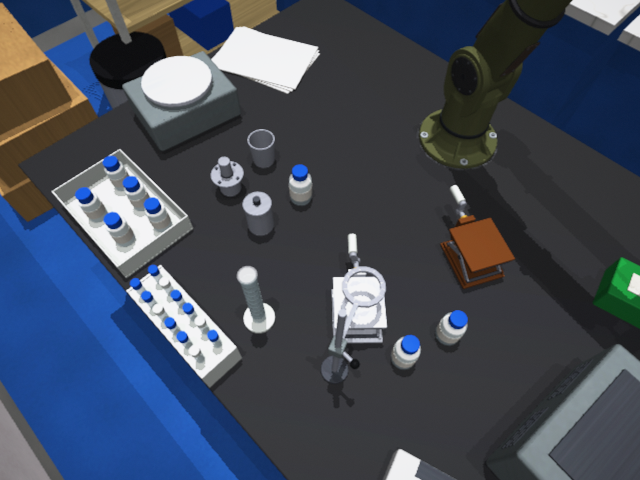

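View pics/top0.png

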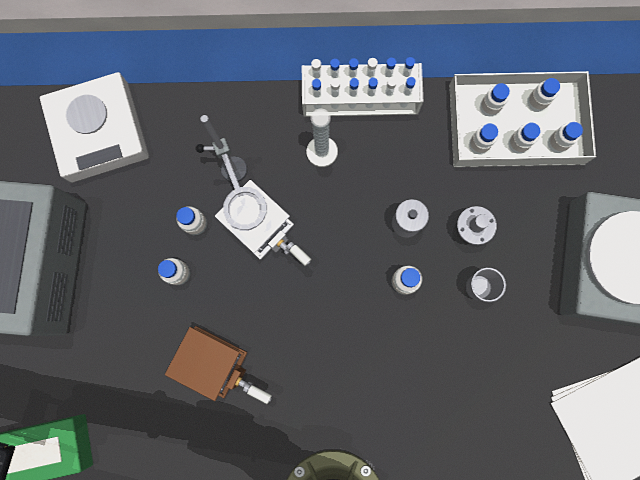

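Run:
```python
from cell import vision, silhouettes
import cv2, numpy as np, pickle
im={n:vision.snapshot(n) for n in("scene","top")}
out={}
for n in im:
    v=im[n].copy()
    for name in("pot_center","platform_top","knob_center","jack_crank","ring_top","bottle_a_center","beaker_center","canister_center","cylinder_center"):
        try: r=silhouettes(n,name)
        except Exception as e: print(name,e); continue
        out[n,name]=r
        for d in r:
            ys,xs=np.nonzero(d["region"])
            print(n,name,round(d["confidence"],2),[int(x) for x in d["extent"]],len(xs),xs.mean().round(1),ys.mean().round(1))
pickle.dump((im,out),open("s0.pkl","wb"))
a=cv2.resize(im["top"][150:300,180:330],None,fx=4,fy=4,interpolation=cv2.INTER_CUBIC)
b=cv2.resize(im["scene"][220:400,300:420],None,fx=3.3,fy=3.3,interpolation=cv2.INTER_CUBIC)
cv2.imwrite("pics/a.png",a);cv2.imwrite("pics/b.png",b)
```

```text
scene pot_center 0.74 [210, 157, 33, 41] 928 227.8 175.8
scene platform_top 0.98 [334, 275, 50, 53] 1852 360.9 302.2
scene platform_top 0.82 [449, 217, 65, 55] 2381 480.9 244.3
scene platform_top 0.47 [437, 309, 27, 34] 864 452.1 326.9
scene knob_center 0.71 [348, 231, 8, 22] 140 352.5 242.5
scene knob_center 0.7 [449, 184, 15, 15] 139 457.0 193.0
scene jack_crank 0.75 [450, 185, 15, 32] 256 458.5 198.9
scene jack_crank 0.71 [345, 237, 17, 29] 315 353.3 248.8
scene ring_top 0.76 [329, 267, 58, 100] 1393 356.3 310.7
scene ring_top 0.49 [435, 310, 31, 34] 805 452.0 326.8
scene ring_top 0.43 [239, 262, 38, 69] 1389 255.1 301.8
scene bottle_a_center 0.96 [286, 165, 25, 42] 826 300.2 184.4
scene beaker_center 0.75 [250, 128, 23, 41] 857 262.2 146.8
scene canister_center 0.67 [241, 190, 35, 42] 1086 259.2 212.9
scene canister_center 0.5 [246, 128, 24, 40] 830 261.9 147.0
scene cylinder_center 0.57 [237, 263, 40, 72] 1440 255.3 302.2
top pot_center 0.74 [456, 205, 38, 35] 1168 476.0 224.9
top pot_center 0.16 [216, 182, 70, 70] 2217 253.7 218.9
top platform_top 0.89 [215, 181, 74, 72] 2400 253.9 218.6
top platform_top 0.75 [165, 333, 75, 67] 3191 201.9 363.5
top knob_center 0.71 [243, 385, 27, 17] 249 258.5 393.7
top knob_center 0.48 [290, 244, 19, 22] 208 299.5 254.7
top jack_crank 0.63 [238, 381, 32, 21] 326 255.0 391.5
top jack_crank 0.52 [281, 242, 29, 25] 301 295.7 252.5
top ring_top 0.96 [195, 138, 68, 92] 1058 234.0 186.4
top bottle_a_center 0.79 [391, 265, 34, 32] 661 405.8 279.6
top beaker_center 0.6 [464, 268, 41, 30] 1042 485.9 284.4
top canister_center 0.94 [389, 196, 37, 40] 1110 409.3 217.8
top canister_center 0.29 [175, 203, 30, 32] 637 190.4 219.5
top cylinder_center 0.77 [308, 109, 29, 58] 1164 320.7 140.1
```

View pics/a.png

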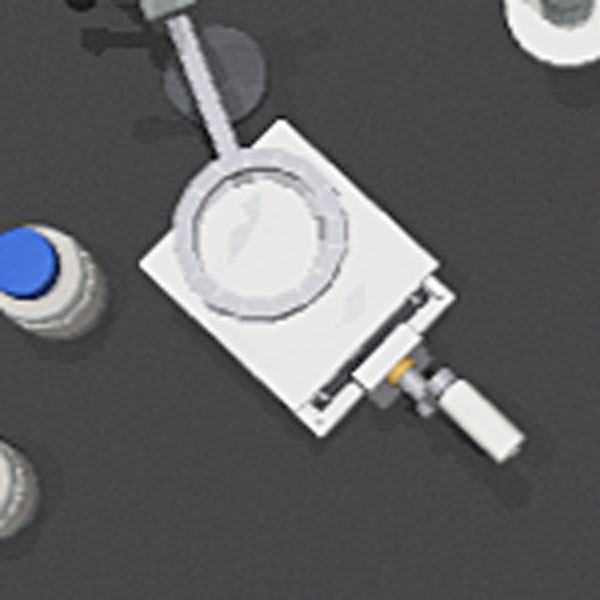

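View pics/b.png

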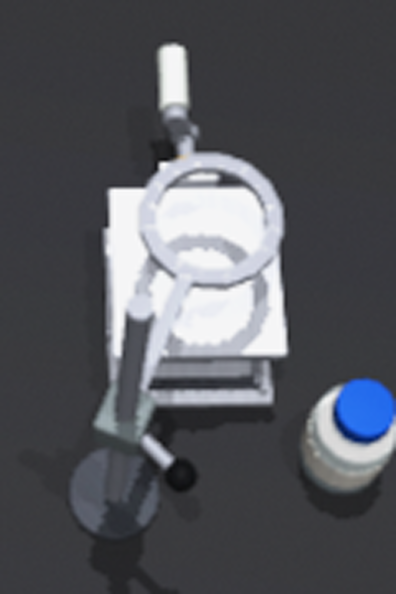

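```bash
cat > h.py <<'E'
import numpy as np, cv2, pickle
from cell import vision
from scipy.optimize import least_squares, minimize
C={n:vision.camera_info(n) for n in("scene","top")}
def proj(n,X):
    c=C[n]; p=np.atleast_2d(X)@c["R"].T+c["t"]; p=p@c["intrinsics"].T; return p[:,:2]/p[:,2:]
def tri(pix): # {cam:(u,v)}
    A=[];b=[]
    for n,(u,v) in pix.items():
        c=C[n]; d=c["R"].T@np.linalg.inv(c["intrinsics"])@[u,v,1]; d/=np.linalg.norm(d); o=-c["R"].T@c["t"]
        P=np.eye(3)-np.outer(d,d); A.append(P); b.append(P@o)
    return np.linalg.lstsq(np.vstack(A),np.hstack(b),rcond=None)[0]
def onplane(n,uv,z):
    c=C[n]; d=c["R"].T@np.linalg.inv(c["intrinsics"])@[uv[0],uv[1],1]; o=-c["R"].T@c["t"]
    return o+d*(z-o[2])/d[2]
def circ(c,r,k=120):
    t=np.linspace(0,2*np.pi,k,endpoint=False); return np.array(c)+np.c_[r*np.cos(t),r*np.sin(t),0*t]
def gradmap(im):
    g=cv2.GaussianBlur(im,(0,0),0.8).astype(np.float32)
    m=np.zeros(im.shape[:2],np.float32)
    for k in range(3):
        m=np.maximum(m,np.hypot(cv2.Sobel(g[...,k],cv2.CV_32F,1,0),cv2.Sobel(g[...,k],cv2.CV_32F,0,1)))
    return np.minimum(m,150)
def score(gm,n,P):
    p=proj(n,P).astype(np.float32); return cv2.remap(gm,p[:,0][None],p[:,1][None],cv2.INTER_LINEAR).mean()
def pfit(gms,model,x0,steps):
    f=lambda x:-sum(score(gms[n],n,P) for n in gms for P in model(x))
    best=None
    rng=np.random.default_rng(0)
    for i in range(25):
        s=np.array(x0)+rng.normal(size=len(x0))*steps*(i>0)
        r=minimize(f,s,method="Nelder-Mead",options=dict(initial_simplex=np.vstack([s]+[s+np.eye(len(s))[k]*steps[k] for k in range(len(s))]),xatol=1e-5,fatol=1e-4))
        if best is None or r.fun<best.fun: best=r
    return best
E
python3 - <<'E'
from h import *
im,out=pickle.load(open("s0.pkl","rb"))
g={n:gradmap(im[n]) for n in im}
# ring
x0=tri({"top":(245.0,208.6),"scene":(364,285.5)}); print("ring0",x0)
r=pfit(g,lambda x:[circ(x,.043),circ(x,.033)],x0,[.004,.004,.004]); print("ring",r.x,r.fun); ring=r.x
for n in g:
    q=pfit({n:g[n]},lambda x:[circ([x[0],x[1],ring[2]],.043),circ([x[0],x[1],ring[2]],.033)],ring[:2],[.004,.004]); print(n,q.x,q.fun)
# pot: flange top 66, neck top 116
x0=tri({"top":(481,220),"scene":(224,161)}); print("neck top0",x0)
pm=lambda x:[circ([x[0],x[1],.066],.042),circ([x[0],x[1],.116],.015)]
r=pfit(g,pm,onplane("top",(477,223),.066)[:2],[.004,.004]); print("pot",r.x,r.fun)
for n in g:
    q=pfit({n:g[n]},pm,r.x,[.004,.004]); print(n,q.x,q.fun)
# platform
def rect(x):
    cx,cy,z,yaw=x; R=np.array([[np.cos(yaw),-np.sin(yaw)],[np.sin(yaw),np.cos(yaw)]])
    a,b=.059,.055; cs=np.array([[a,b],[-a,b],[-a,-b],[a,-b]])@R.T
    t=np.linspace(0,1,50)[:,None]
    P=np.vstack([cs[i]*(1-t)+cs[(i+1)%4]*t for i in range(4)])
    return [np.c_[P+[cx,cy],np.full(len(P),z)]]
for z0 in (.085,.095):
  px=[onplane("top",p,z0) for p in((250,180),(289.5,217),(258,259),(215,216))]
  c=np.mean(px,0)
  # sides
  print("platform corners",[p.round(3) for p in px],"lens",[round(float(np.linalg.norm(px[i]-px[(i+1)%4])),3) for i in range(4)])
# jack dir: from platform to knob
k=onplane("top",(299.5,254.7),.08); d=c[:2]-k[:2]; yaw0=np.arctan2(d[1],d[0]); print("yaw0",yaw0,"knob",k)
r=pfit(g,rect,[c[0],c[1],.09,yaw0],[.006,.006,.006,.08]); print("plat",r.x,r.fun)
print("knob tri",tri({"top":(299.5,254.7),"scene":(352.5,242.5)}))
for s in("bottle_a_center","beaker_center","canister_center"):pass
E
```

```text
ring0 [0.60740338 0.16731399 0.16969014]
ring [0.60955838 0.16770398 0.17721357] -437.4661865234375
scene [0.61057286 0.16706196] -234.9380340576172
top [0.60955702 0.167639  ] -202.72787475585938
neck top0 [ 0.58454932 -0.31304097  0.12027734]
pot [ 0.58300177 -0.31808897] -540.5891723632812
scene [ 0.58245926 -0.31845194] -289.7906494140625
top [ 0.58558389 -0.31656276] -253.12648010253906
platform corners [array([0.688, 0.168, 0.085]), array([0.605, 0.084, 0.085]), array([0.516, 0.151, 0.085]), array([0.61 , 0.243, 0.085])] lens [0.118, 0.111, 0.132, 0.108]
platform corners [array([0.685, 0.167, 0.095]), array([0.603, 0.083, 0.095]), array([0.515, 0.15 , 0.095]), array([0.608, 0.241, 0.095])] lens [0.117, 0.111, 0.131, 0.107]
yaw0 0.8896733395938172 knob [0.52444479 0.06342126 0.08      ]
plat [0.60886991 0.16471518 0.08786517 0.77917375] -287.53424072265625
knob tri [0.52120388 0.06232402 0.10497384]
```

Run:
```python
from h import *
im,out=pickle.load(open("s0.pkl","rb"))
g={n:gradmap(im[n]) for n in im}
print("rodtop",onplane("top",(205,119),.34),onplane("scene",(342.5,311),.34), "base",onplane("top",(233,168),.005),onplane("scene",(334.5,369),.005))
def rect(x):
    cx,cy,z,yaw=x; R=np.array([[np.cos(yaw),-np.sin(yaw)],[np.sin(yaw),np.cos(yaw)]])
    a,b=.059,.055; cs=np.array([[a,b],[-a,b],[-a,-b],[a,-b]])@R.T
    t=np.linspace(0,1,50)[:,None]
    P=np.vstack([cs[i]*(1-t)+cs[(i+1)%4]*t for i in range(4)])
    return [np.c_[P+[cx,cy],np.full(len(P),z)]]
def knob(s):
    ns=30;cx,cy,yaw,a=s; u=np.array([np.cos(yaw),np.sin(yaw),0]);v=np.array([-np.sin(yaw),np.cos(yaw),0])
    sh=np.array([cx,cy,.07])-.135*u; k=sh-v*.028*np.sin(a)+np.array([0,0,.028*np.cos(a)]); return sh,k,u,v
# robust: knob centre pixel consistency for different a, per camera, using per-camera platform fit
for n,kp in(("top",(300.2,254.5)),("scene",(352.4,243.6))):
    best=[]
    for a in np.arange(-.6,1.6,.1):
        z=.085+.00223*(a%(2*np.pi))
        r=minimize(lambda x:-score(g[n],n,rect([x[0],x[1],z,x[2]])[0]),[.609,.165,.78],method="Nelder-Mead",options=dict(initial_simplex=np.array([.609,.165,.78])+np.vstack([np.zeros(3),np.diag([.004,.004,.04])])))
        sh,k,u,v=knob([r.x[0],r.x[1],r.x[2],a]); p=proj(n,k)[0]
        print(n,round(a,1),r.x.round(4),round(r.fun,1),(p-kp).round(1))
vis=[]
for n in im:
    v=im[n].copy(); s=4; v=cv2.resize(v,None,fx=s,fy=s,interpolation=cv2.INTER_CUBIC)
    def dr(P,c):
        for p in proj(n,P): cv2.circle(v,tuple(((p+.5)*s-.5).round().astype(int)),1,c,-1)
    R=[.6096,.1677,.1772]
    dr(circ(R,.043),(0,0,255));dr(circ(R,.033),(0,0,255))
    dr(rect([.6089,.1647,.0879,.779])[0],(0,200,0))
    dr(circ([.583,-.318,.066],.042),(0,0,255));dr(circ([.583,-.318,.116],.015),(0,0,255))
    for c in (proj(n,R)[0],proj(n,[.583,-.318,.08])[0]):
        x,y=(c*s).astype(int); vis.append(cv2.resize(v[y-150:y+150,x-150:x+150],(300,300)))
cv2.imwrite("pics/ov.png",np.vstack([np.hstack(vis[:2]),np.hstack(vis[2:])]))
```

```text
rodtop [0.7336697  0.21407605 0.34      ] [0.73091904 0.21418497 0.34      ] base [0.73733324 0.2180843  0.005     ] [0.73249222 0.21572186 0.005     ]
top -0.6 [0.6066 0.1627 0.8134] -144.3 [-6.7 10. ]
top -0.5 [0.6064 0.1628 0.8066] -144.3 [-6.3  9.5]
top -0.4 [0.6064 0.1628 0.8092] -144.3 [-5.4  8.4]
top -0.3 [0.6068 0.1626 0.7896] -144.2 [-5.4  8.1]
top -0.2 [0.6065 0.1628 0.7974] -144.2 [-4.2  6.9]
top -0.1 [0.6066 0.1627 0.7975] -144.2 [-3.3  5.9]
top -0.0 [0.6063 0.1626 0.8117] -144.3 [-1.7  4.4]
top 0.1 [0.6093 0.1651 0.8023] -144.2 [-2.4  2.5]
top 0.2 [0.6093 0.1649 0.8082] -144.2 [-1.1  1.2]
top 0.3 [0.6094 0.1646 0.8198] -144.2 [ 0.4 -0.3]
top 0.4 [0.6093 0.1648 0.8122] -144.2 [ 0.9 -0.7]
top 0.5 [0.6095 0.1643 0.827 ] -144.3 [ 2.5 -2.4]
top 0.6 [0.6094 0.1646 0.8181] -144.2 [ 2.9 -2.6]
top 0.7 [0.6091 0.1647 0.8103] -144.2 [ 3.3 -2.8]
top 0.8 [0.6092 0.1642 0.8271] -144.2 [ 4.8 -4.3]
top 0.9 [0.6091 0.1645 0.8122] -144.3 [ 4.8 -3.9]
top 1.0 [0.6089 0.1645 0.8115] -144.3 [ 5.3 -4.3]
top 1.1 [0.6089 0.1645 0.8114] -144.3 [ 5.8 -4.6]
top 1.2 [0.6089 0.1644 0.8105] -144.3 [ 6
[... 591 characters left out ...]
644 0.7623] -143.4 [ 3.5 -0. ]
scene 0.3 [0.6082 0.164  0.754 ] -143.4 [2.6 0. ]
scene 0.4 [0.6083 0.1643 0.7539] -143.5 [1.4 0.3]
scene 0.5 [0.6084 0.1642 0.756 ] -143.5 [0.1 0.5]
scene 0.6 [0.6084 0.1643 0.7567] -143.5 [-1.   0.8]
scene 0.7 [0.6086 0.1644 0.7582] -143.5 [-2.1  1.3]
scene 0.8 [0.6086 0.1645 0.7581] -143.6 [-3.1  1.7]
scene 0.9 [0.6087 0.1645 0.7583] -143.6 [-4.   2.1]
scene 1.0 [0.6087 0.1646 0.7605] -143.6 [-4.8  2.7]
scene 1.1 [0.6089 0.1646 0.7599] -143.6 [-5.5  3.2]
scene 1.2 [0.6089 0.1648 0.7644] -143.7 [-6.3  3.8]
scene 1.3 [0.6092 0.1646 0.7613] -143.6 [-6.7  4.4]
scene 1.4 [0.6091 0.1649 0.765 ] -143.7 [-7.1  5. ]
scene 1.5 [0.6092 0.165  0.7648] -143.7 [-7.3  5.6]
```

View pics/ov.png

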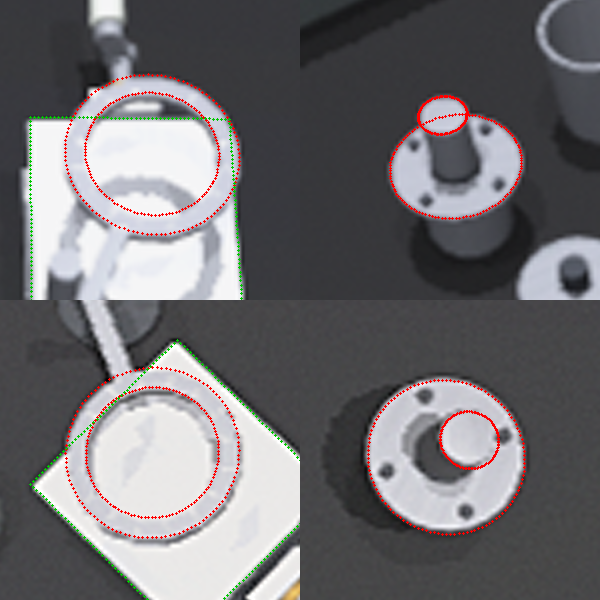

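```bash
cat > plan.py <<'E'
import numpy as np, sys, json
from scipy.spatial.transform import Rotation as Rt
from cell import telemetry
def plan(path, nd=4, maxstep=.041, maxang=7.0, cur=None):
    """path: list of (x,y,z,psi) ; prints calls; tool straight down"""
    if cur is None:
        s=telemetry.read_state(); p=np.array(s["position"]); psi=s["ee_rot"][2]
    else: p=np.array(cur[:3]); psi=cur[3]
    pts=[]
    a,ap=p,psi
    for w in path:
        b=np.array(w[:3]);bp=w[3]
        n=max(1,int(np.ceil(np.linalg.norm(b-a)/maxstep)),int(np.ceil(abs(np.degrees(bp-ap))/maxang)))
        pts+=[(a+(b-a)*k/n,ap+(bp-ap)*k/n) for k in range(1,n+1)]
        a,ap=b,bp
    for i in range(0,len(pts),5):
        ch=pts[i:i+5]; rows=[]
        c,s=np.cos(psi),np.sin(psi); T=np.array([[c,s,0],[s,-c,0],[0,0,-1]])
        for q,qp in ch:
            d=T@(q-p); rows.append([round(float(x),nd) for x in d]+[0,0,round(float(-(qp-psi)/(np.pi/2)),nd)])
        print(json.dumps(rows)); p=p+T.T@np.array(rows[-1][:3]); psi=psi-rows[-1][5]*np.pi/2
E
python3 - <<'E'
from plan import *
plan([(.40,.30,.36,.2),(.52,0,.36,-1.0),(.583,-.318,.26,-1.2)],3)
E
```

```text
[[-0.024, 0.028, -0.006, 0, 0, 0.065], [-0.047, 0.057, -0.012, 0, 0, 0.129], [-0.071, 0.085, -0.018, 0, 0, 0.194], [-0.094, 0.113, -0.025, 0, 0, 0.258], [-0.118, 0.141, -0.031, 0, 0, 0.323]]
[[-0.006, 0.036, -0.006, 0, 0, 0.064], [-0.013, 0.072, -0.012, 0, 0, 0.129], [-0.02, 0.109, -0.018, 0, 0, 0.193], [-0.027, 0.145, -0.024, 0, 0, 0.258], [-0.033, 0.181, -0.031, 0, 0, 0.322]]
[[0.011, 0.035, -0.006, 0, 0, 0.065], [0.014, 0.067, -0.006, 0, 0, 0.141], [0.016, 0.099, -0.006, 0, 0, 0.218], [0.019, 0.132, -0.006, 0, 0, 0.294], [0.021, 0.164, -0.006, 0, 0, 0.37]]
[[0.02, 0.025, 0.0, 0, 0, 0.077], [0.04, 0.051, 0.0, 0, 0, 0.153], [0.059, 0.076, 0.0, 0, 0, 0.23], [0.079, 0.102, 0.0, 0, 0, 0.306], [0.099, 0.127, 0.0, 0, 0, 0.382]]
[[0.031, 0.01, 0.0, 0, 0, 0.077], [0.063, 0.027, 0.011, 0, 0, 0.091], [0.094, 0.044, 0.023, 0, 0, 0.105], [0.126, 0.062, 0.034, 0, 0, 0.119], [0.158, 0.079, 0.045, 0, 0, 0.133]]
[[0.034, 0.01, 0.011, 0, 0, 0.015], [0.069, 0.02, 0.022, 0, 0, 0.029], [0.103, 0.03, 0.033, 0, 0, 0.043], [0.138, 0.04, 0.044, 0, 0, 0.057], [0.172, 0.051, 0.055, 0, 0, 0.071]]
```

>>> servo_tool:
  series:
    - [-0.024,0.028,-0.006,0,0,0.065]
    - [-0.047,0.057,-0.012,0,0,0.129]
    - [-0.071,0.085,-0.018,0,0,0.194]
    - [-0.094,0.113,-0.025,0,0,0.258]
    - [-0.118,0.141,-0.031,0,0,0.323]
  fingers: 1

```text
clock: 1.52
position: [0.2719, 0.4776, 0.3238]
ee_rot: [-3.141, -0.001, 0.803]
ft_force: [1.0, 0.0, 0.5]
grip_width: 0.0871
```

>>> servo_tool:
  series:
    - [-0.006,0.036,-0.006,0,0,0.064]
    - [-0.013,0.072,-0.012,0,0,0.129]
    - [-0.02,0.109,-0.018,0,0,0.193]
    - [-0.027,0.145,-0.024,0,0,0.258]
    - [-0.033,0.181,-0.031,0,0,0.322]

```text
clock: 1.93
position: [0.3797, 0.3282, 0.3547]
ee_rot: [-3.141, -0.0, 0.297]
ft_force: [0.5, 0.4, 0.2]
grip_width: 0.0872
```

>>> servo_tool:
  series:
    - [0.011,0.035,-0.006,0,0,0.065]
    - [0.014,0.067,-0.006,0,0,0.141]
    - [0.016,0.099,-0.006,0,0,0.218]
    - [0.019,0.132,-0.006,0,0,0.294]
    - [0.021,0.164,-0.006,0,0,0.37]

```text
clock: 2.35
position: [0.4483, 0.178, 0.3606]
ee_rot: [-3.141, -0.001, -0.286]
ft_force: [1.0, 0.2, -0.4]
grip_width: 0.0871
```

>>> servo_tool:
  series:
    - [0.02,0.025,0.0,0,0,0.077]
    - [0.04,0.051,0.0,0,0,0.153]
    - [0.059,0.076,0.0,0,0,0.23]
    - [0.079,0.102,0.0,0,0,0.306]
    - [0.099,0.127,0.0,0,0,0.382]

```text
clock: 2.77
position: [0.5082, 0.0286, 0.3607]
ee_rot: [-3.14, -0.0, -0.885]
ft_force: [1.3, -0.1, -0.3]
grip_width: 0.0872
```

>>> servo_tool:
  series:
    - [0.031,0.01,0.0,0,0,0.077]
    - [0.063,0.027,0.011,0,0,0.091]
    - [0.094,0.044,0.023,0,0,0.105]
    - [0.126,0.062,0.034,0,0,0.119]
    - [0.158,0.079,0.045,0,0,0.133]

```text
clock: 3.18
position: [0.5479, -0.1435, 0.3152]
ee_rot: [-3.14, -0.0, -1.089]
ft_force: [0.6, 0.1, 0.1]
grip_width: 0.0866
```

>>> servo_tool:
  series:
    - [0.034,0.01,0.011,0,0,0.015]
    - [0.069,0.02,0.022,0,0,0.029]
    - [0.103,0.03,0.033,0,0,0.043]
    - [0.138,0.04,0.044,0,0,0.057]
    - [0.172,0.051,0.055,0,0,0.071]

```text
clock: 3.6
position: [0.5831, -0.3191, 0.2596]
ee_rot: [-3.141, 0.0, -1.2]
ft_force: [0.8, 0.5, 0.0]
grip_width: 0.0872
```

Run:
```python
from plan import *
from cell import vision
import cv2
a=vision.snapshot("scene");b=vision.snapshot("top");print(telemetry.read_state()["position"],telemetry.read_state()["ee_rot"])
cv2.imwrite("pics/h1.png",np.vstack([cv2.resize(a[60:260,100:400],(600,400)),cv2.resize(b[120:220+40,350:560],(600,400))])[:800])
cv2.imwrite("pics/h1.png",np.hstack([cv2.resize(a[60:260,120:320],(400,400)),cv2.resize(b[120:320,380:580],(400,400))]))
```

```text
[ 0.57951746 -0.3246205   0.25737628] [ 3.13469427e+00 -2.11245702e-03 -1.20927429e+00]
```

View pics/h1.png

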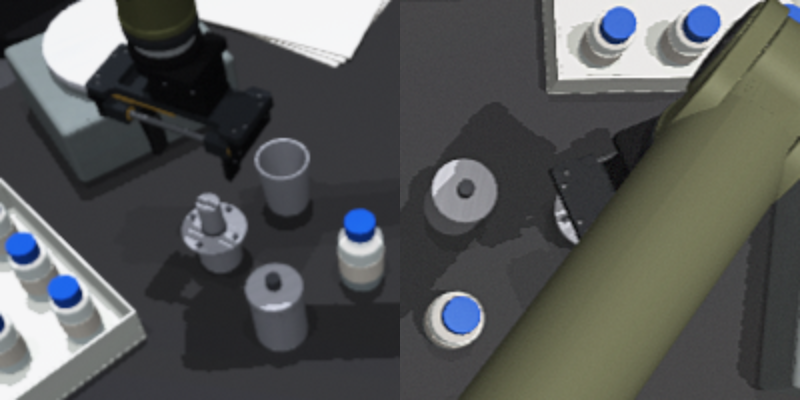

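>>> servo_tool:
  series:
    - [0,0,0,0,0,0]
    - [0,0,0,0,0,0]

```text
clock: 3.87
position: [0.5829, -0.3169, 0.2603]
ee_rot: [-3.141, 0.001, -1.199]
ft_force: [-0.1, -0.6, 0.1]
grip_width: 0.087
```

Run:
```python
from plan import *
s=telemetry.read_state();print(s["position"],s["ee_rot"],s["qd"],s["ft_force"])
```

```text
[ 0.58285239 -0.3169156   0.26025822] [-3.14110173e+00  8.05588201e-04 -1.19897293e+00] [-2.67136263e-02 -2.29386126e-02 -1.08965925e-02  6.75660907e-05
 -1.34358113e-03 -1.80252087e-03  1.96173281e-03] [-0.05469624 -0.62868816  0.14243084]
```

>>> servo_tool:
  series:
    - [0,0,0.035,0,0,0]
    - [0,0,0.07,0,0,0]
    - [0,0,0.1,0,0,0]
    - [0,0,0.118,0,0,0]
    - [0,0,0.118,0,0,0]

```text
clock: 4.28
position: [0.5816, -0.3135, 0.1385]
ee_rot: [3.138, 0.006, -1.196]
ft_force: [-0.2, 0.5, -0.1]
grip_width: 0.0869
```

Run:
```python
from plan import *
from cell import vision
import cv2
a=vision.snapshot("scene")
s=telemetry.read_state();print(s["position"],s["ee_rot"],s["ft_force"])
cv2.imwrite("pics/h2.png",cv2.resize(a[110:230,160:320],(800,600),interpolation=cv2.INTER_CUBIC))
```

```text
[ 0.58263955 -0.31474491  0.14113424] [ 3.14065317  0.00321356 -1.19658371] [0.63622409 0.46701684 0.94997944]
```

View pics/h2.png

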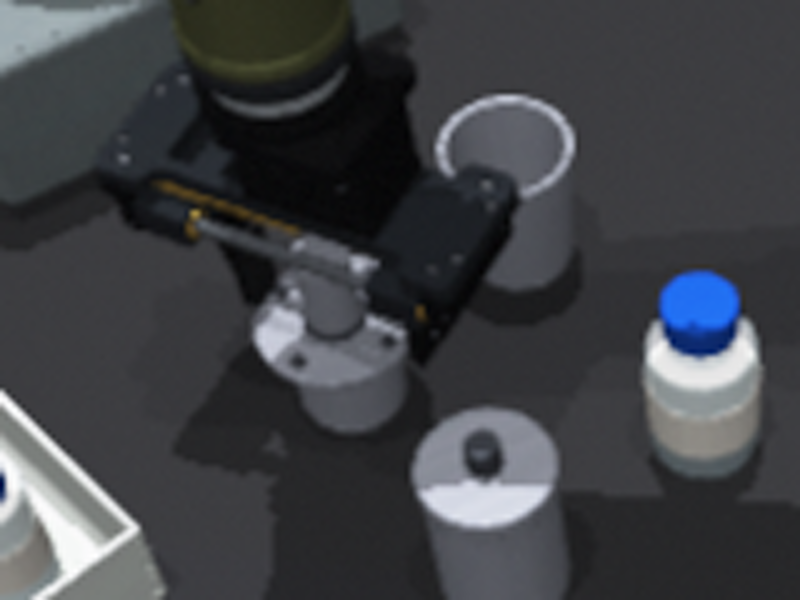

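>>> servo_tool:
  series:
    - [0,0,0,0,0,0]
    - [0,0,0,0,0,0]
    - [0,0,0,0,0,0]
    - [0,0,0,0,0,0]
    - [0,0,0,0,0,0]
  fingers: 0

```text
clock: 4.75
position: [0.583, -0.3179, 0.1434]
ee_rot: [-3.14, -0.001, -1.2]
ft_force: [-0.3, 0.5, -0.3]
grip_width: 0.0611
```

>>> servo_tool:
  series:
    - [0,0,0,0,0,0]
    - [0,0,0,0,0,0]
    - [0,0,0,0,0,0]

```text
clock: 5.0
position: [0.5825, -0.3178, 0.1423]
ee_rot: [-3.142, 0.0, -1.2]
ft_force: [0.0, -0.7, -0.2]
grip_width: 0.0414
```

Run:
```python
from plan import *
s=telemetry.read_state();print(s["position"],s["ee_rot"],s["ft_force"],s["ft_torque"],s["grip_width"])
```

```text
[ 0.58246289 -0.31781741  0.14228182] [-3.14153235e+00  5.28908705e-05 -1.19997100e+00] [ 0.01733568 -0.73187744 -0.17561642] [-0.09871087  0.13803108 -0.01242262] 0.0413760234087375
```

>>> servo_tool:
  series:
    - [0,0,0,0,0,0]
    - [0,0,0,0,0,0]
    - [0,0,0,0,0,0]
    - [0,0,0,0,0,0]

```text
clock: 5.33
position: [0.5825, -0.3182, 0.1422]
ee_rot: [-3.142, -0.001, -1.2]
ft_force: [0.1, -1.3, -0.9]
grip_width: 0.0295
```

Run:
```python
from plan import *
s=telemetry.read_state();print(s["position"],s["ee_rot"],s["ft_force"],s["ft_torque"],s["grip_width"])
p=s["position"]
plan([(.5825,-.3178,.19,-1.2),(.585,-.318,.36,-1.2),(.60,-.05,.36,-1.2),(.6096,.167,.34,-1.2)],3,cur=(.5825,-.3178,.1423,-1.2))
```

```text
[ 0.58253347 -0.31819346  0.14223218] [-3.14157441e+00 -8.20267171e-04 -1.20004408e+00] [ 0.09432736 -1.32784257 -0.86289923] [-4.92708787e-01 -6.77665322e-02  3.28836603e-04] 0.02951435978749715
[[0.0, 0.0, -0.024, 0, 0, -0.0], [0.0, 0.0, -0.048, 0, 0, -0.0], [0.0, -0.0, -0.082, 0, 0, -0.0], [0.0, -0.001, -0.116, 0, 0, -0.0], [0.001, -0.001, -0.15, 0, 0, -0.0]]
[[-0.0, -0.001, -0.034, 0, 0, -0.0], [0.0, -0.001, -0.068, 0, 0, -0.0], [-0.035, -0.017, -0.068, 0, 0, -0.0], [-0.07, -0.033, -0.068, 0, 0, -0.0], [-0.105, -0.049, -0.068, 0, 0, -0.0]]
[[-0.035, -0.016, 0.0, 0, 0, -0.0], [-0.069, -0.032, 0.0, 0, 0, -0.0], [-0.104, -0.047, 0.0, 0, 0, -0.0], [-0.139, -0.063, 0.0, 0, 0, -0.0], [-0.172, -0.078, 0.004, 0, 0, -0.0]]
[[-0.034, -0.015, 0.003, 0, 0, -0.0], [-0.067, -0.029, 0.006, 0, 0, -0.0], [-0.1, -0.044, 0.01, 0, 0, -0.0], [-0.133, -0.058, 0.013, 0, 0, -0.0], [-0.166, -0.073, 0.016, 0, 0, -0.0]]
```

>>> servo_tool:
  series:
    - [0,0,0,0,0,0]
    - [0,0,-0.01,0,0,0]
    - [0,0,-0.04,0,0,0]
    - [0,0,-0.075,0,0,0]
    - [0,0,-0.11,0,0,0]

```text
clock: 5.75
position: [0.5814, -0.3165, 0.252]
ee_rot: [3.139, 0.004, -1.2]
ft_force: [-0.0, -0.1, -4.9]
grip_width: 0.0294
```

>>> servo_tool:
  series:
    - [0,0,-0.035,0,0,0]
    - [0,0,-0.07,0,0,0]
    - [0,0,-0.1,0,0,0]
    - [-0.015,-0.007,-0.108,0,0,0]
    - [-0.045,-0.021,-0.108,0,0,0]

```text
clock: 6.17
position: [0.5836, -0.274, 0.364]
ee_rot: [-3.141, -0.006, -1.209]
ft_force: [-0.7, -0.2, -4.9]
grip_width: 0.0296
```

Run:
```python
from plan import *
s=telemetry.read_state();print(s["position"],s["ee_rot"],s["ft_force"],s["ft_torque"],s["grip_width"])
p=s["position"]
plan([(.60,-.05,.36,-1.2),(.6096,.13,.36,-1.2),(.6096,.167,.36,-1.2)],3,cur=(.5825-.016+.005-.001,-.3178+.042+.0076,.3602,-1.2))
```

```text
[ 0.58358847 -0.27398078  0.36398545] [-3.14084583 -0.00644697 -1.2091013 ] [-0.66272668 -0.17957698 -4.88528657] [-0.19807844  0.06134127 -0.03259688] 0.02960591614304427
[[-0.032, -0.018, 0.0, 0, 0, -0.0], [-0.064, -0.036, 0.0, 0, 0, -0.0], [-0.096, -0.053, 0.0, 0, 0, -0.0], [-0.128, -0.071, 0.0, 0, 0, -0.0], [-0.161, -0.089, 0.0, 0, 0, -0.0]]
[[-0.032, -0.018, 0.0, 0, 0, -0.0], [-0.065, -0.032, 0.0, 0, 0, -0.0], [-0.097, -0.047, 0.0, 0, 0, -0.0], [-0.13, -0.062, 0.0, 0, 0, -0.0], [-0.163, -0.077, 0.0, 0, 0, -0.0]]
[[-0.033, -0.015, 0.0, 0, 0, -0.0], [-0.067, -0.028, 0.0, 0, 0, -0.0]]
```

Run:
```python
from plan import *
plan([(.60,-.05,.36,-1.2),(.6096,.13,.36,-1.2),(.6096,.167,.36,-1.2)],3,cur=(.5858,-.268,.3602,-1.2))
```

```text
[[-0.033, -0.015, 0.0, 0, 0, -0.0], [-0.066, -0.031, 0.0, 0, 0, -0.0], [-0.099, -0.046, 0.0, 0, 0, -0.0], [-0.132, -0.061, 0.0, 0, 0, -0.0], [-0.165, -0.077, 0.0, 0, 0, -0.0]]
[[-0.033, -0.015, 0.0, 0, 0, -0.0], [-0.066, -0.03, 0.0, 0, 0, -0.0], [-0.099, -0.045, 0.0, 0, 0, -0.0], [-0.132, -0.06, 0.0, 0, 0, -0.0], [-0.164, -0.075, 0.0, 0, 0, -0.0]]
[[-0.033, -0.014, 0.0, 0, 0, -0.0], [-0.068, -0.028, 0.0, 0, 0, -0.0]]
```

>>> servo_tool:
  series:
    - [-0.033,-0.015,0,0,0,0]
    - [-0.066,-0.031,0,0,0,0]
    - [-0.099,-0.046,0,0,0,0]
    - [-0.132,-0.061,0,0,0,0]
    - [-0.165,-0.077,0,0,0,0]

```text
clock: 6.58
position: [0.5964, -0.0845, 0.3598]
ee_rot: [3.14, 0.002, -1.2]
ft_force: [0.3, -0.3, -5.1]
grip_width: 0.0293
```

>>> servo_tool:
  series:
    - [-0.033,-0.015,0,0,0,0]
    - [-0.066,-0.03,0,0,0,0]
    - [-0.099,-0.045,0,0,0,0]
    - [-0.132,-0.06,0,0,0,0]
    - [-0.164,-0.075,0,0,0,0]

```text
clock: 7.0
position: [0.6068, 0.0956, 0.3597]
ee_rot: [3.139, 0.001, -1.199]
ft_force: [0.5, -0.3, -4.8]
grip_width: 0.0295
```

>>> servo_tool:
  series:
    - [-0.02,-0.008,0,0,0,0]
    - [-0.045,-0.018,0,0,0,0]
    - [-0.068,-0.028,0,0,0,0]
    - [-0.068,-0.028,0,0,0,0]
    - [-0.068,-0.028,0,0,0,0]

```text
clock: 7.42
position: [0.6082, 0.1701, 0.3589]
ee_rot: [3.138, 0.001, -1.195]
ft_force: [-0.1, -0.8, -5.8]
grip_width: 0.0296
```

>>> servo_tool:
  series:
    - [0,0,0,0,0,0]
    - [0,0,0,0,0,0]

```text
clock: 7.58
position: [0.6094, 0.1654, 0.3601]
ee_rot: [3.14, -0.001, -1.202]
ft_force: [0.3, -0.7, -4.6]
grip_width: 0.0295
```

Run:
```python
from plan import *
from cell import vision
import cv2
s=telemetry.read_state();print(s["position"],s["ee_rot"],s["ft_force"])
a=vision.snapshot("scene");b=vision.snapshot("top");s=telemetry.read_state();print(s["position"],s["ee_rot"],s["ft_force"])
np.save("hov.npy",np.stack([a,b]))
cv2.imwrite("pics/h3.png",np.hstack([cv2.resize(a[220:370,280:430],(400,400),interpolation=cv2.INTER_CUBIC),cv2.resize(b[120:270,170:320],(400,400))]))
```

```text
[0.60936685 0.16537681 0.36007916] [ 3.14028739e+00 -5.85683710e-04 -1.20192990e+00] [ 0.30601906 -0.69702237 -4.59633469]
[0.60959036 0.16544755 0.36037386] [ 3.14125388e+00 -1.28056117e-04 -1.20209771e+00] [-0.44754686  0.15659127 -5.51390245]
```

View pics/h3.png

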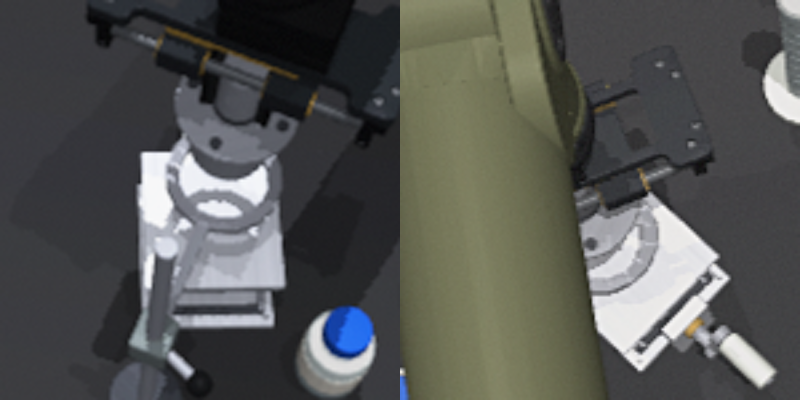

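Run:
```python
from h import *
a,b=np.load("hov.npy")
im,out=pickle.load(open("s0.pkl","rb"))
G={"scene":gradmap(a),"top":gradmap(b)}
g0={n:gradmap(im[n]) for n in im}
dz=.3602-.1422
# flange visible: near half (toward the scene camera: direction +x,+y): use bottom & top edge half
def half(c,r,lo,hi):
    t=np.linspace(lo,hi,80); return np.array(c)+np.c_[r*np.cos(t),r*np.sin(t),0*t]
cdir=np.arctan2(.614,.607) # image down
for w in (1.0,1.3,1.6):
  m=lambda x:[half([x[0],x[1],.066+dz],.042,cdir-w,cdir+w),half([x[0],x[1],.060+dz],.042,cdir-w,cdir+w)]
  q=pfit({"scene":G["scene"]},m,[.609,.167],[.003,.003]);print("scene pot",q.x.round(4),round(q.fun,1))
q0=q.x
for w0,w1 in((-2.0,-.9),(-2.2,-1.)):
  m=lambda x:[half([x[0],x[1],.066+dz],.042,w0,w1)]
  q=pfit({"top":G["top"]},m,[.609,.167],[.002,.002]);print("top pot",q.x.round(4),round(q.fun,1))
for z in(.165,.169,.173,.177,.181):
  for n in g0:
    q=pfit({n:g0[n]},lambda x:[circ([x[0],x[1],z],.043),circ([x[0],x[1],z],.033)],[.6096,.167],[.003,.003]);print(z,n,q.x.round(4),round(q.fun,1))
v=cv2.resize(a,None,fx=4,fy=4,interpolation=cv2.INTER_CUBIC)
for P in(circ([*q0,.066+dz],.042),circ([*q0,.06+dz],.042),circ([*q0,dz],.028),circ([.6106,.1671,.177],.043)):
    for p in proj("scene",P): cv2.circle(v,tuple(((p+.5)*4-.5).round().astype(int)),1,(0,0,255),-1)
cv2.imwrite("pics/h4.png",v[880:1480,1120:1720])
```

```text
scene pot [0.6204 0.1679] -258.9
scene pot [0.6195 0.1688] -243.5
scene pot [0.6089 0.1661] -222.7
top pot [0.6123 0.1641] -124.1
top pot [0.6127 0.1641] -126.2
0.165 scene [0.6062 0.164 ] -236.7
0.165 top [0.6121 0.1693] -200.7
0.169 scene [0.6077 0.1648] -236.6
0.169 top [0.6112 0.1688] -201.9
0.173 scene [0.6094 0.1658] -236.1
0.173 top [0.6104 0.1682] -202.6
0.177 scene [0.6104 0.167 ] -235.0
0.177 top [0.6096 0.1677] -202.7
0.181 scene [0.6112 0.1686] -234.2
0.181 top [0.6088 0.1672] -202.3
```

View pics/h4.png

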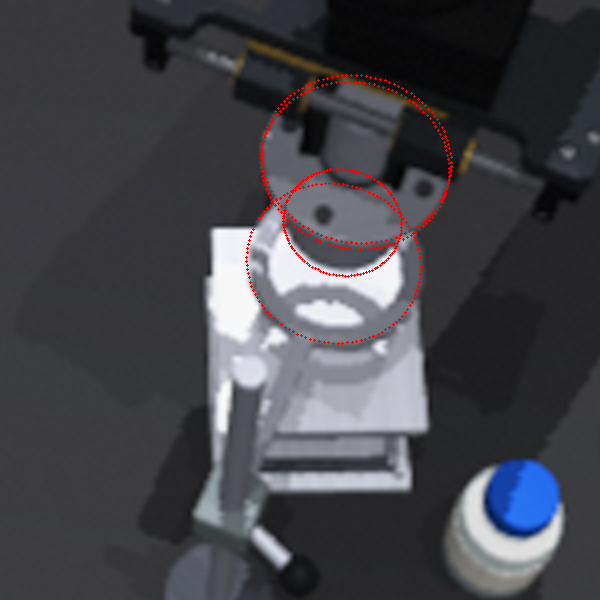

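>>> servo_tool:
  series:
    - [0,0,0.01,0,0,0]
    - [0,0,0.02,0,0,0]
    - [0,0,0.032,0,0,0]
    - [0,0,0.032,0,0,0]
    - [0,0,0.032,0,0,0]

```text
clock: 8.1
position: [0.6088, 0.167, 0.3265]
ee_rot: [3.138, 0.0, -1.2]
ft_force: [-0.5, 0.2, -5.3]
grip_width: 0.0296
```

>>> servo_tool:
  series:
    - [0,0,0.004,0,0,0]
    - [0,0,0.008,0,0,0]
    - [0,0,0.012,0,0,0]
    - [0,0,0.016,0,0,0]
    - [0,0,0.02,0,0,0]

```text
clock: 8.52
position: [0.6096, 0.1671, 0.308]
ee_rot: [-3.141, 0.0, -1.2]
ft_force: [-0.5, -0.3, -5.3]
grip_width: 0.0295
```

Run:
```python
from plan import *
from cell import vision
import cv2
a=vision.snapshot("scene");s=telemetry.read_state();print(s["position"],s["ee_rot"],s["ft_force"],s["ft_torque"])
cv2.imwrite("pics/h5.png",cv2.resize(a[220:370,280:430],(600,600),interpolation=cv2.INTER_CUBIC))
```

```text
[0.60923947 0.16698883 0.30696849] [ 3.14029072e+00  2.19335560e-05 -1.19982503e+00] [ 0.28411743  0.63393814 -6.79559836] [-0.11226715  0.21239431  0.01205667]
```

View pics/h5.png

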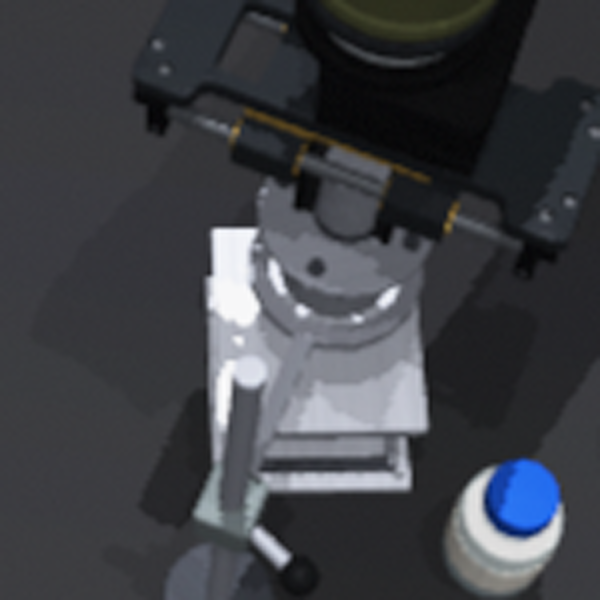

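>>> servo_tool:
  series:
    - [0,0,0.008,0,0,0]
    - [0,0,0.016,0,0,0]
    - [0,0,0.024,0,0,0]
    - [0,0,0.032,0,0,0]
    - [0,0,0.036,0,0,0]

```text
clock: 8.98
position: [0.6089, 0.167, 0.2704]
ee_rot: [3.139, 0.0, -1.2]
ft_force: [0.5, 0.3, -5.5]
grip_width: 0.0291
```

>>> servo_tool:
  series:
    - [0,0,0.001,0,0,0]
    - [0,0,0.003,0,0,0]
    - [0,0,0.005,0,0,0]
    - [0,0,0.007,0,0,0]

```text
clock: 9.32
position: [0.6099, 0.1671, 0.2656]
ee_rot: [-3.141, 0.0, -1.2]
ft_force: [-0.3, 0.4, -5.5]
grip_width: 0.0294
```

>>> servo_tool:
  series:
    - [0,0,0.001,0,0,0]
    - [0,0,0.002,0,0,0]
    - [0,0,0.003,0,0,0]

```text
clock: 9.57
position: [0.6097, 0.1671, 0.2624]
ee_rot: [-3.141, 0.0, -1.2]
ft_force: [0.2, 0.6, -4.7]
grip_width: 0.0296
```

>>> servo_tool:
  series:
    - [0,0,0.001,0,0,0]
    - [0,0,0.002,0,0,0]
    - [0,0,0.002,0,0,0]

```text
clock: 9.82
position: [0.6095, 0.167, 0.26]
ee_rot: [3.141, 0.0, -1.2]
ft_force: [0.5, -0.6, -4.8]
grip_width: 0.0297
```

>>> servo_tool:
  series:
    - [0,0,0.001,0,0,0]
    - [0,0,0.002,0,0,0]
    - [0,0,0.002,0,0,0]

```text
clock: 10.07
position: [0.6095, 0.167, 0.258]
ee_rot: [3.141, 0.0, -1.2]
ft_force: [0.4, -0.5, -5.9]
grip_width: 0.0295
```

>>> servo_tool:
  series:
    - [0,0,0.001,0,0,0]
    - [0,0,0.001,0,0,0]

```text
clock: 10.23
position: [0.6096, 0.167, 0.2571]
ee_rot: [3.141, 0.0, -1.2]
ft_force: [-0.5, 0.5, -4.8]
grip_width: 0.0295
```

>>> servo_tool:
  series:
    - [0,0,0.001,0,0,0]
    - [0,0,0.001,0,0,0]

```text
clock: 10.4
position: [0.6095, 0.167, 0.2561]
ee_rot: [3.141, 0.0, -1.2]
ft_force: [0.3, -0.5, -5.3]
grip_width: 0.0292
```

>>> servo_tool:
  series:
    - [0,0,0.001,0,0,0]
    - [0,0,0.001,0,0,0]

```text
clock: 10.57
position: [0.6095, 0.167, 0.2551]
ee_rot: [3.141, 0.0, -1.2]
ft_force: [-0.1, -0.1, -5.0]
grip_width: 0.0291
```

>>> servo_tool:
  series:
    - [0,0,0.001,0,0,0]
    - [0,0,0.001,0,0,0]

```text
clock: 10.73
position: [0.6095, 0.167, 0.2541]
ee_rot: [3.141, 0.0, -1.2]
ft_force: [-0.6, 0.1, -5.1]
grip_width: 0.0293
```

>>> servo_tool:
  series:
    - [0,0,0.001,0,0,0]
    - [0,0,0.001,0,0,0]

```text
clock: 10.9
position: [0.6095, 0.167, 0.2531]
ee_rot: [3.141, 0.0, -1.2]
ft_force: [0.3, 0.2, -4.9]
grip_width: 0.0298
```

>>> servo_tool:
  series:
    - [0,0,0.001,0,0,0]
    - [0,0,0.001,0,0,0]

```text
clock: 11.07
position: [0.6096, 0.167, 0.2524]
ee_rot: [-3.141, 0.0, -1.2]
ft_force: [-0.0, -0.1, -4.3]
grip_width: 0.0293
```

>>> servo_tool:
  series:
    - [0,0,0.0005,0,0,0]
    - [0,0,0.0005,0,0,0]

```text
clock: 11.23
position: [0.6097, 0.167, 0.2524]
ee_rot: [-3.141, 0.0, -1.2]
ft_force: [-0.3, -0.4, -1.1]
grip_width: 0.0295
```

>>> servo_tool:
  series:
    - [0,0,0.0005,0,0,0]
    - [0,0,0.0005,0,0,0]

```text
clock: 11.4
position: [0.6097, 0.167, 0.2523]
ee_rot: [-3.141, 0.0, -1.2]
ft_force: [-1.9, -0.3, 2.0]
grip_width: 0.0295
```

>>> servo_tool:
  series:
    - [0,0,0.0005,0,0,0]
    - [0,0,0.0005,0,0,0]

```text
clock: 11.57
position: [0.6097, 0.1669, 0.2522]
ee_rot: [-3.141, 0.001, -1.2]
ft_force: [-4.3, -2.1, 5.1]
grip_width: 0.0297
```

>>> servo_tool:
  series:
    - [0,0,-0.001,0,0,0]
    - [0,0,-0.001,0,0,0]

```text
clock: 11.73
position: [0.6097, 0.167, 0.2523]
ee_rot: [-3.141, 0.0, -1.2]
ft_force: [-1.6, -0.4, 3.0]
grip_width: 0.0293
```

>>> servo_tool:
  series:
    - [0,0,0,0,0,0]
    - [0,0,0,0,0,0]
    - [0,0,0,0,0,0]
    - [0,0,0,0,0,0]
    - [0,0,0,0,0,0]
  fingers: 0.9

```text
clock: 12.15
position: [0.6097, 0.1671, 0.2517]
ee_rot: [-3.141, -0.0, -1.2]
ft_force: [-0.5, -0.8, 0.1]
grip_width: 0.0551
```

Run:
```python
from plan import *
from cell import vision
import cv2
a=vision.snapshot("scene");s=telemetry.read_state();print(s["position"],s["ee_rot"],s["ft_force"],s["grip_width"])
cv2.imwrite("pics/h6.png",cv2.resize(a[220:370,280:430],(600,600),interpolation=cv2.INTER_CUBIC))
```

```text
[0.60969357 0.16713727 0.25169784] [-3.14137267e+00 -1.12517568e-04 -1.19967682e+00] [ 0.09807736 -0.72044506  0.10800047] 0.05914941944306737
```

View pics/h6.png

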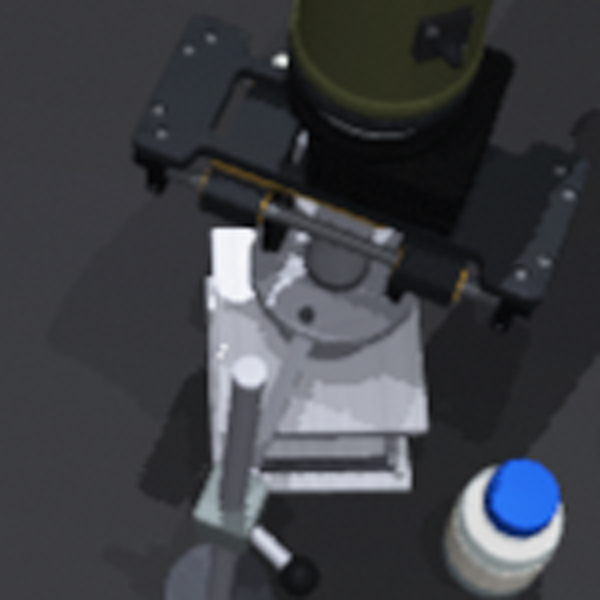

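Run:
```python
from plan import *
plan([(.6096,.167,.335,-1.2),(.5212,.0614,.30,-.785),(.5212,.0614,.22,-.785)],3,cur=(.6096,.167,.2517,-1.2))
```

```text
[[0.0, 0.0, -0.028, 0, 0, -0.0], [0.0, 0.0, -0.056, 0, 0, -0.0], [0.0, 0.0, -0.083, 0, 0, -0.0], [0.017, 0.03, -0.075, 0, 0, -0.066], [0.033, 0.06, -0.066, 0, 0, -0.132]]
[[0.01, 0.033, 0.009, 0, 0, -0.066], [0.02, 0.066, 0.018, 0, 0, -0.132], [0.02, 0.066, 0.058, 0, 0, -0.132], [0.02, 0.066, 0.098, 0, 0, -0.132]]
```

>>> servo_tool:
  series:
    - [0,0,-0.01,0,0,0]
    - [0,0,-0.03,0,0,0]
    - [0,0,-0.06,0,0,0]
    - [0,0,-0.083,0,0,0]
    - [0.017,0.03,-0.075,0,0,-0.066]

```text
clock: 12.62
position: [0.5925, 0.1466, 0.3338]
ee_rot: [-3.127, -0.002, -1.088]
ft_force: [-0.7, 0.4, 1.7]
grip_width: 0.0781
```

Run:
```python
from plan import *
p=np.array([.6096,.167,.2517]);psi=-1.2
c,s=np.cos(psi),np.sin(psi); T=np.array([[c,s,0],[s,-c,0],[0,0,-1]])
p=p+T.T@[.017,.03,-.075];print(p)
plan([(.5212,.0614,.28,-.785),(.5212,.0614,.20,-.785)],3,cur=(*p,psi+.066*np.pi/2))
```

```text
[0.58779891 0.1402846  0.3267    ]
[[0.013, 0.032, 0.016, 0, 0, -0.066], [0.026, 0.064, 0.031, 0, 0, -0.132], [0.04, 0.095, 0.047, 0, 0, -0.198], [0.04, 0.095, 0.087, 0, 0, -0.198], [0.04, 0.095, 0.127, 0, 0, -0.198]]
```

>>> servo_tool:
  series:
    - [0.013,0.032,0.016,0,0,-0.066]
    - [0.026,0.064,0.031,0,0,-0.132]
    - [0.04,0.095,0.047,0,0,-0.198]
    - [0.04,0.095,0.087,0,0,-0.198]
    - [0.04,0.095,0.127,0,0,-0.198]

```text
clock: 13.03
position: [0.5224, 0.0596, 0.2018]
ee_rot: [-3.134, -0.002, -0.788]
ft_force: [0.9, 1.2, -1.2]
grip_width: 0.0784
```

>>> servo_tool:
  series:
    - [0,0,0,0,0,0]
    - [0,0,0,0,0,0]
    - [0,0,0,0,0,0]

```text
clock: 13.28
position: [0.523, 0.0616, 0.202]
ee_rot: [-3.139, -0.002, -0.785]
ft_force: [-0.0, 0.7, 0.5]
grip_width: 0.0785
```

Run:
```python
from plan import *
from cell import vision
import cv2
a=vision.snapshot("scene");b=vision.snapshot("top");s=telemetry.read_state();print(s["position"],s["ee_rot"],s["ft_force"],s["grip_width"])
np.save("kn.npy",np.stack([a,b]))
cv2.imwrite("pics/k1.png",np.hstack([cv2.resize(a[180:330,280:430],(400,400),interpolation=cv2.INTER_CUBIC),cv2.resize(b[180:330,200:350],(400,400))]))
```

```text
[0.52348834 0.06176112 0.20244585] [-3.13785716e+00 -2.34621551e-03 -7.84714969e-01] [-1.23494009 -0.08485755  0.57004974] 0.07814712347249572
```

View pics/k1.png

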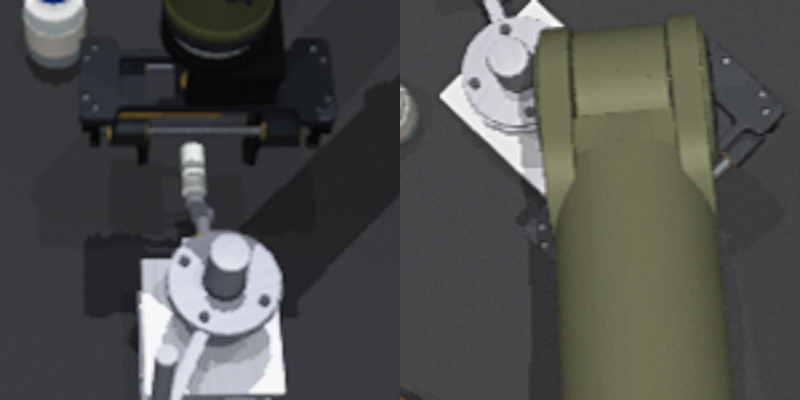

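>>> servo_tool:
  series:
    - [0,0,0.02,0,0,0]
    - [0,0,0.04,0,0,0]
    - [0,0,0.055,0,0,0]
    - [0,0,0.055,0,0,0]
    - [0,0,0.055,0,0,0]
  fingers: 0.15

```text
clock: 13.8
position: [0.5224, 0.0616, 0.1458]
ee_rot: [-3.141, -0.001, -0.785]
ft_force: [0.1, 0.2, 0.3]
grip_width: 0.0529
```

>>> servo_tool:
  series:
    - [0,0,0,0,0,0]
    - [0,0,0,0,0,0]
    - [0,0,0,0,0,0]
    - [0,0,0,0,0,0]
    - [0,0,0,0,0,0]
  fingers: 0

```text
clock: 14.22
position: [0.5219, 0.0614, 0.1453]
ee_rot: [-3.141, -0.0, -0.785]
ft_force: [-1.5, 1.7, 0.3]
grip_width: 0.0199
```

>>> servo_tool:
  series:
    - [0,0,0,0,0,0]
    - [0,0,0,0,0,0]
    - [0,0,0,0,0,0]

```text
clock: 14.47
position: [0.5218, 0.0615, 0.1451]
ee_rot: [-3.141, -0.0, -0.785]
ft_force: [-0.6, -0.3, 2.7]
grip_width: 0.0187
```

Run:
```python
from plan import *
from cell import vision
import cv2
a=vision.snapshot("scene");s=telemetry.read_state();print(s["position"],s["ee_rot"],s["ft_force"],s["ft_torque"],s["grip_width"])
cv2.imwrite("pics/k2.png",cv2.resize(a[180:330,280:430],(600,600),interpolation=cv2.INTER_CUBIC))
```

```text
[0.52181503 0.06145677 0.14512729] [-3.14096262e+00 -1.10723568e-04 -7.85008897e-01] [-1.05589768  0.50295744  3.07056248] [-0.00914119  0.21134249  0.05885623] 0.018961465134224992
```

View pics/k2.png

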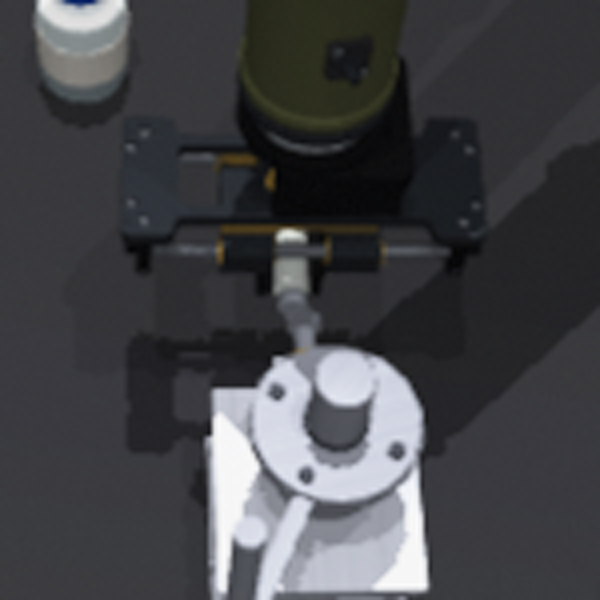

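```bash
cat > wind.py <<'E'
import numpy as np, json
# command X,Z (tool x / up), mm rel. to start command; circle centre (cx,cz) in same coordinates; 
def rows(cmd,cen,angs,R=28.):
    out=[]
    for a in angs:
        X=cen[0]+R*np.sin(a);Z=cen[1]+R*np.cos(a)
        out.append([round((X-cmd[0])/1000,4),0,round(-(Z-cmd[1])/1000,4),0,0,0])
    new=(cmd[0]+out[-1][0]*1000,cmd[1]-out[-1][2]*1000)
    print(json.dumps(out),"cmd->",[round(float(x),2) for x in new]); return new
E
python3 - <<'E'
from wind import *
a0=.41;cen=(-28*np.sin(a0),-28*np.cos(a0));print(cen)
c=rows((0,0),cen,a0+np.array([.1,.25,.4,.6,.8]))
E
```

```text
(np.float64(-11.161061183563842), np.float64(-25.679383038864945))
[[0.0025, 0, 0.0012, 0, 0, 0], [0.006, 0, 0.0036, 0, 0, 0], [0.0091, 0, 0.0064, 0, 0, 0], [0.0126, 0, 0.0108, 0, 0, 0], [0.015, 0, 0.0158, 0, 0, 0]] cmd-> [15.0, -15.8]
```

>>> servo_tool:
  series:
    - [0.0025,0,0.0012,0,0,0]
    - [0.006,0,0.0036,0,0,0]
    - [0.009,0,0.0064,0,0,0]
    - [0.0125,0,0.0108,0,0,0]
    - [0.015,0,0.0158,0,0,0]

```text
clock: 14.93
position: [0.5338, 0.0498, 0.1301]
ee_rot: [-3.139, -0.003, -0.786]
ft_force: [1.0, -1.2, 6.0]
grip_width: 0.019
```

>>> servo_tool:
  series:
    - [0,0,0,0,0,0]

```text
clock: 15.02
position: [0.5339, 0.0496, 0.1294]
ee_rot: [-3.14, -0.003, -0.786]
ft_force: [3.2, -1.8, 2.0]
grip_width: 0.0189
```

Run:
```python
from wind import *
c=rows((15,-15.8),(-8.8,-26.6),1.17+np.array([.2,.4,.65,.9,1.15]))
```

```text
[[0.0036, 0, 0.0052, 0, 0, 0], [0.0042, 0, 0.0108, 0, 0, 0], [0.0033, 0, 0.0177, 0, 0, 0], [0.0008, 0, 0.0242, 0, 0, 0], [-0.0033, 0, 0.0299, 0, 0, 0]] cmd-> [11.7, -45.7]
```

>>> servo_tool:
  series:
    - [0.0036,0,0.0052,0,0,0]
    - [0.0042,0,0.0108,0,0,0]
    - [0.0033,0,0.0177,0,0,0]
    - [0.0008,0,0.0242,0,0,0]
    - [-0.0033,0,0.0299,0,0,0]

```text
clock: 15.43
position: [0.5305, 0.0532, 0.0991]
ee_rot: [-3.14, -0.001, -0.785]
ft_force: [0.2, 0.6, 8.2]
grip_width: 0.0188
```

>>> servo_tool:
  series:
    - [0,0,0,0,0,0]

```text
clock: 15.52
position: [0.5296, 0.054, 0.0983]
ee_rot: [-3.141, 0.0, -0.784]
ft_force: [2.1, 2.8, -0.8]
grip_width: 0.0188
```

Run:
```python
from wind import *
c=(11.7,-45.7);a=2.32
for i in range(5):
    print(a+1.5);c=rows(c,(-8.8,-26.6),a+.3*np.arange(1,6)); a+=1.5
```

```text
3.82
[[-0.0065, 0, 0.0052, 0, 0, 0], [-0.0143, 0, 0.0082, 0, 0, 0], [-0.0227, 0, 0.0088, 0, 0, 0], [-0.0308, 0, 0.0069, 0, 0, 0], [-0.0381, 0, 0.0027, 0, 0, 0]] cmd-> [-26.4, -48.4]
5.32
[[-0.0056, 0, -0.0062, 0, 0, 0], [-0.0092, 0, -0.0137, 0, 0, 0], [-0.0104, 0, -0.022, 0, 0, 0], [-0.0091, 0, -0.0303, 0, 0, 0], [-0.0054, 0, -0.0378, 0, 0, 0]] cmd-> [-31.8, -10.6]
6.82
[[0.0058, 0, -0.0061, 0, 0, 0], [0.0131, 0, -0.0102, 0, 0, 0], [0.0212, 0, -0.0119, 0, 0, 0], [0.0296, 0, -0.0112, 0, 0, 0], [0.0373, 0, -0.0081, 0, 0, 0]] cmd-> [5.5, -2.5]
8.32
[[0.0065, 0, 0.0053, 0, 0, 0], [0.0111, 0, 0.0123, 0, 0, 0], [0.0134, 0, 0.0204, 0, 0, 0], [0.0133, 0, 0.0287, 0, 0, 0], [0.0107, 0, 0.0367, 0, 0, 0]] cmd-> [16.2, -39.2]
9.82
[[-0.0048, 0, 0.0068, 0, 0, 0], [-0.0115, 0, 0.0119, 0, 0, 0], [-0.0193, 0, 0.0148, 0, 0, 0], [-0.0277, 0, 0.0153, 0, 0, 0], [-0.0358, 0, 0.0132, 0, 0, 0]] cmd-> [-19.6, -52.4]
```

>>> servo_tool:
  series:
    - [-0.0065,0,0.0052,0,0,0]
    - [-0.0143,0,0.0082,0,0,0]
    - [-0.0227,0,0.0088,0,0,0]
    - [-0.0308,0,0.0069,0,0,0]
    - [-0.0381,0,0.0027,0,0,0]

```text
clock: 15.93
position: [0.5036, 0.0792, 0.0961]
ee_rot: [-3.141, -0.003, -0.786]
ft_force: [6.0, -1.9, -0.2]
grip_width: 0.019
```

>>> servo_tool:
  series:
    - [-0.0056,0,-0.0062,0,0,0]
    - [-0.0092,0,-0.0137,0,0,0]
    - [-0.0104,0,-0.022,0,0,0]
    - [-0.0091,0,-0.0303,0,0,0]
    - [-0.0054,0,-0.0378,0,0,0]

```text
clock: 16.35
position: [0.4984, 0.0842, 0.1334]
ee_rot: [3.141, 0.0, -0.784]
ft_force: [6.4, 1.3, -8.8]
grip_width: 0.0187
```

>>> servo_tool:
  series:
    - [0.0058,0,-0.0061,0,0,0]
    - [0.0131,0,-0.0102,0,0,0]
    - [0.0212,0,-0.0119,0,0,0]
    - [0.0296,0,-0.0112,0,0,0]
    - [0.0373,0,-0.0081,0,0,0]

```text
clock: 16.77
position: [0.5254, 0.058, 0.1432]
ee_rot: [-3.142, 0.003, -0.784]
ft_force: [-2.2, 4.7, 2.3]
grip_width: 0.0188
```

>>> servo_tool:
  series:
    - [0.0065,0,0.0053,0,0,0]
    - [0.0111,0,0.0123,0,0,0]
    - [0.0134,0,0.0204,0,0,0]
    - [0.0133,0,0.0287,0,0,0]
    - [0.0107,0,0.0367,0,0,0]

```text
clock: 17.18
position: [0.5338, 0.05, 0.1052]
ee_rot: [-3.14, -0.001, -0.786]
ft_force: [-2.0, 4.7, 8.4]
grip_width: 0.0186
```

>>> servo_tool:
  series:
    - [0,0,0,0,0,0]
    - [0,0,0,0,0,0]

```text
clock: 17.35
position: [0.5329, 0.0506, 0.1043]
ee_rot: [3.141, 0.0, -0.784]
ft_force: [2.9, 5.0, -4.0]
grip_width: 0.0192
```

Run:
```python
from plan import *
from cell import vision
import cv2
a=vision.snapshot("scene");s=telemetry.read_state();p=s["position"];print(p,s["ee_rot"],s["ft_force"],s["ft_torque"],s["grip_width"])
X=((p[0]-.5218)+(.0615-p[1]))*707.1;Z=(p[2]-.1451)*1000
print(X,Z,np.hypot(X+8.8,Z+26.6),np.arctan2(X+8.8,Z+26.6)+2*np.pi)
cv2.imwrite("pics/k3.png",cv2.resize(a[180:330,280:430],(600,600),interpolation=cv2.INTER_CUBIC))
```

```text
[0.53290584 0.05062291 0.10434697] [-3.14151617e+00  1.50949474e-04 -7.84474868e-01] [ 2.08981897  5.07487111 -4.56968075] [ 0.97344491 -0.31085511  0.0196483 ] 0.018377465013626453
15.54413278414614 -40.75303067645625 28.15928050112166 8.380592483781424
```

View pics/k3.png

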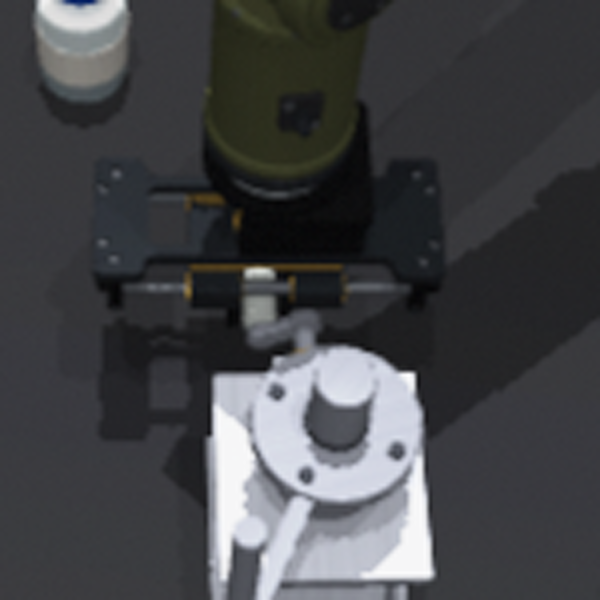

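>>> servo_tool:
  series:
    - [-0.0048,0,0.0068,0,0,0]
    - [-0.0115,0,0.0119,0,0,0]
    - [-0.0193,0,0.0148,0,0,0]
    - [-0.0277,0,0.0153,0,0,0]
    - [-0.0358,0,0.0132,0,0,0]

```text
clock: 17.82
position: [0.5095, 0.0732, 0.0921]
ee_rot: [-3.14, -0.006, -0.787]
ft_force: [6.2, -0.6, -4.2]
grip_width: 0.0186
```

Run:
```python
from wind import *
from scipy.optimize import least_squares
P=np.array([(0,0),(17,-15.7),(10.8,-46.8),(-25.4,-49),(-32.6,-11.7),(15.54,-40.75),(5,-1.9)])
r=least_squares(lambda c:np.hypot(*(P-c[:2]).T)-28,[-8.8,-26.6]);print(r.x,r.fun.round(2))
r=least_squares(lambda c:np.hypot(*(P-c[:2]).T)-c[2],[-8.8,-26.6,28]);print(r.x,r.fun.round(2))
c=rows((-19.6,-52.4),(-8.8,-26.6),9.82+np.array([.2,.4,.6,.8,.95]))
for s in(.1,.2): rows(c,(-8.8,-26.6),10.77+np.array([s]))
for t in np.arange(10.8,12,.1): print(round(t,2),-8.8+28*np.sin(t),-26.6+28*np.cos(t))
```

```text
[ -8.69006693 -26.53962638] [-0.07 -0.12  0.11 -0.01  0.14  0.09  0.19]
[ -8.71915005 -26.54957377  28.05643457] [-0.11 -0.14  0.07 -0.09  0.06  0.05  0.15]
[[-0.0049, 0, -0.0026, 0, 0, 0], [-0.0092, 0, -0.0062, 0, 0, 0], [-0.0127, 0, -0.0106, 0, 0, 0], [-0.0152, 0, -0.0155, 0, 0, 0], [-0.0165, 0, -0.0195, 0, 0, 0]] cmd-> [-36.1, -32.9]
[[-0.0005, 0, -0.0028, 0, 0, 0]] cmd-> [-36.6, -30.1]
[[-0.0007, 0, -0.0056, 0, 0, 0]] cmd-> [-36.8, -27.3]
10.8 -36.26621444186176 -32.04123738074938
10.9 -36.67221509257857 -29.27200782802662
11.0 -36.7997257834197 -26.47608045633458
11.1 -36.6474724697117 -23.681391247760487
11.2 -36.21697641623689 -20.915863813074992
11.3 -35.5125389972585 -18.207130388243634
11.4 -34.54119871861094 -15.582255742259102
11.5 -33.312660891276025 -13.06746675491588
11.6 -31.839200659123875 -10.68789036649678
11.7 -30.135540349732963 -8.467302517691515
11.8 -28.2187023737595 -6.427890588256588
11.9 -26.107839142637008 -4.590031708050962
```

>>> servo_tool:
  series:
    - [-0.0049,0,-0.0026,0,0,0]
    - [-0.0092,0,-0.0062,0,0,0]
    - [-0.0127,0,-0.0106,0,0,0]
    - [-0.0152,0,-0.0155,0,0,0]
    - [-0.0165,0,-0.0195,0,0,0]

```text
clock: 18.23
position: [0.4962, 0.0862, 0.1115]
ee_rot: [3.141, -0.002, -0.785]
ft_force: [4.3, 0.7, -7.4]
grip_width: 0.0191
```

>>> servo_tool:
  series:
    - [0,0,0,0,0,0]
    - [0,0,0,0,0,0]

```text
clock: 18.4
position: [0.4962, 0.0863, 0.112]
ee_rot: [3.142, -0.0, -0.785]
ft_force: [2.5, 0.3, -0.7]
grip_width: 0.019
```

```bash
cat > look.py <<'E'
import numpy as np, cv2, sys, os
from cell import telemetry, vision
tag=sys.argv[1]
F=[];A=[]
ims=[]
for i in range(4):
    ims.append(vision.snapshot("scene").astype(np.float32)); s=telemetry.read_state(); F.append(s["ft_force"]);A.append(s["position"])
F=np.array(F);A=np.array(A);p=A.mean(0)
X=((p[0]-.5218)+(.0615-p[1]))*707.1;Z=(p[2]-.1451)*1000
a=np.arctan2(X+8.7,Z+26.55); a+=2*np.pi*round((float(sys.argv[2])-a)/2/np.pi)
print("clock",s["clock"],"F",F.mean(0).round(2),"X,Z",round(X,2),round(Z,2),"R",np.hypot(X+8.7,Z+26.55).round(2),"a",round(a,3),"plat",round(85+2.2282*a,2))
im=np.mean(ims,0); np.save(f"im_{tag}.npy",im)
ref=np.load("im_base.npy")
def reg(u0,v0,u1,v1):
    R=ref[v0:v1,u0:u1].mean(2); I=im[v0:v1,u0:u1].mean(2)
    try:
        cc,W=cv2.findTransformECC(R,I,np.eye(2,3,dtype=np.float32),cv2.MOTION_TRANSLATION,(3,200,1e-7),None,1); return W[:,2].round(3),round(cc,4)
    except cv2.error as e: return "fail"
print("pot top",reg(350,262,386,292),"pot all",reg(340,262,388,306),"bottle",reg(390,332,424,372),"platform front",reg(334,306,388,340))
E
python3 - <<'E'
E
python3 -c "
import numpy as np
from cell import vision
np.save('im_base.npy',np.mean([vision.snapshot('scene').astype(np.float32) for i in range(4)],0))"
python3 look.py b1 10.7; python3 -c "
import numpy as np,cv2
a=np.load('im_b1.npy');cv2.imwrite('pics/k4.png',cv2.resize(a[230:380,300:450],(600,600),interpolation=cv2.INTER_CUBIC))"
```

```text
clock 18.8 F [ 2.16 -0.97  0.82] X,Z -35.74 -33.17 R 27.84 a 10.755 plat 108.97
pot top (array([-0.003,  0.002], dtype=float32), 1.0) pot all (array([-0.006,  0.003], dtype=float32), 0.9999) bottle (array([-0., -0.], dtype=float32), 1.0) platform front (array([-0.002, -0.   ], dtype=float32), 1.0)[ WARN:0@0.037] global loadsave.cpp:1063 imwrite_ Unsupported depth image for selected encoder is fallbacked to CV_8U.
```

View pics/k4.png

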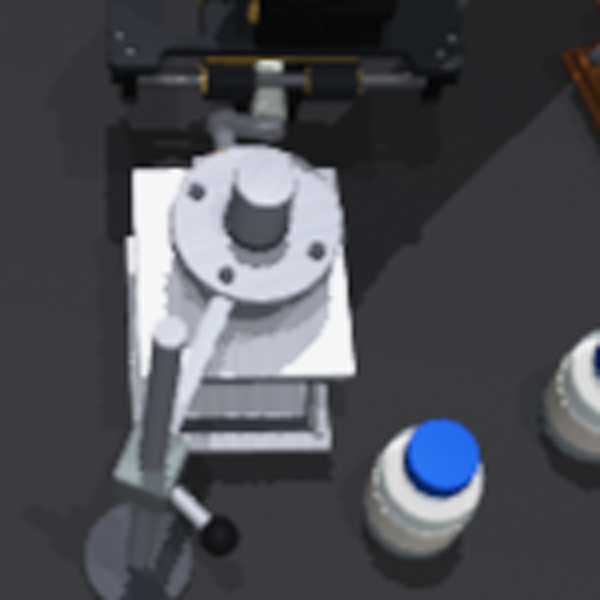

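>>> servo_tool:
  series:
    - [-0.0005,0,-0.0028,0,0,0]
    - [-0.0007,0,-0.0056,0,0,0]
    - [-0.0007,0,-0.0056,0,0,0]

```text
clock: 19.05
position: [0.4956, 0.087, 0.1176]
ee_rot: [3.141, -0.0, -0.785]
ft_force: [3.2, -1.9, -3.7]
grip_width: 0.0189
```

```bash
python3 look.py b2 10.9
```

```text
clock 19.25 F [ 3.05 -1.93 -1.81] X,Z -36.6 -27.56 R 27.92 a 10.959 plat 109.42
pot top (array([ 0.003, -0.021], dtype=float32), 0.9986) pot all (array([-0.008, -0.023], dtype=float32), 0.9987) bottle (array([ 0.   , -0.001], dtype=float32), 1.0) platform front (array([ 0.022, -0.053], dtype=float32), 0.999)
```

>>> servo_tool:
  series:
    - [0.0001,0,-0.0021,0,0,0]
    - [0.0002,0,-0.0042,0,0,0]
    - [0.0002,0,-0.0042,0,0,0]

```text
clock: 19.5
position: [0.4957, 0.087, 0.1218]
ee_rot: [3.141, -0.0, -0.785]
ft_force: [3.8, -3.4, -3.5]
grip_width: 0.0185
```

```bash
python3 look.py b3 11.1
```

```text
clock 19.7 F [ 3.62 -2.27 -2.65] X,Z -36.53 -23.4 R 28.0 a 11.108 plat 109.75
pot top (array([-0.013, -0.042], dtype=float32), 0.9963) pot all (array([ 0.003, -0.018], dtype=float32), 0.9972) bottle (array([-0.,  0.], dtype=float32), 1.0) platform front (array([ 0.015, -0.1  ], dtype=float32), 0.9976)
```

>>> servo_tool:
  series:
    - [0.0005,0,-0.0027,0,0,0]
    - [0.0005,0,-0.0027,0,0,0]

```text
clock: 19.87
position: [0.4959, 0.0867, 0.1243]
ee_rot: [3.141, 0.0, -0.785]
ft_force: [4.2, -3.1, -4.6]
grip_width: 0.019
```

```bash
python3 look.py b4 11.2
```

```text
clock 20.0667 F [ 3.59 -2.85 -3.21] X,Z -36.1 -20.79 R 28.0 a 11.203 plat 109.96
pot top (array([-0.008, -0.012], dtype=float32), 0.9938) pot all (array([ 0.013, -0.025], dtype=float32), 0.9956) bottle (array([ 0.001, -0.   ], dtype=float32), 1.0) platform front (array([ 0.005, -0.095], dtype=float32), 0.9963)
```

>>> servo_tool:
  series:
    - [0.0008,0,-0.0027,0,0,0]
    - [0.0008,0,-0.0027,0,0,0]

```text
clock: 20.23
position: [0.4964, 0.0863, 0.127]
ee_rot: [3.141, 0.0, -0.785]
ft_force: [3.3, -2.0, -5.5]
grip_width: 0.0189
```

```bash
python3 look.py b5 11.3
python3 - <<'E'
import numpy as np,cv2
b=np.load("im_base.npy")
o=[]
for t in("b3","b5"):
    d=(np.load(f"im_{t}.npy")-b).mean(2)[255:325,325:395]; o.append(cv2.resize(np.clip(128+d*4,0,255).astype(np.uint8),(380,380),interpolation=cv2.INTER_NEAREST))
cv2.imwrite("pics/diff.png",np.hstack(o))
E
```

```text
clock 20.4333 F [ 3.23 -2.5  -4.42] X,Z -35.43 -18.13 R 28.02 a 11.301 plat 110.18
pot top (array([-0.013, -0.013], dtype=float32), 0.9922) pot all (array([ 0.006, -0.03 ], dtype=float32), 0.9943) bottle (array([ 0.   , -0.001], dtype=float32), 1.0) platform front (array([ 0.024, -0.103], dtype=float32), 0.9948)
```

View pics/diff.png

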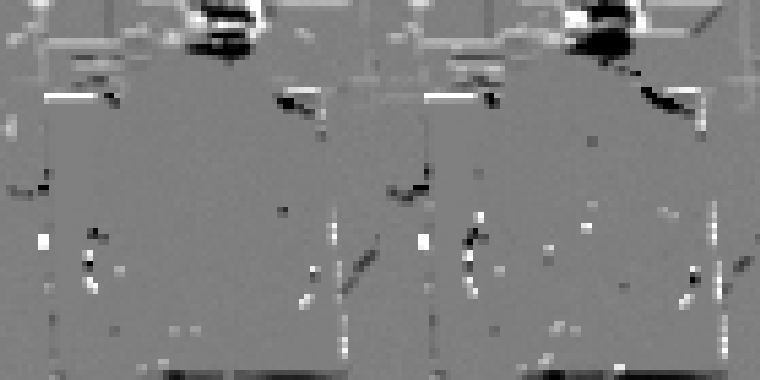

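```bash
cat > cnt.py <<'E'
import numpy as np,cv2,sys
b=np.load("im_base.npy")
# flange ellipse mask in px (crop k4: centre (257,225), semi 85x78 at scale 4, off 300,230) 
m=np.zeros(b.shape[:2],np.uint8); cv2.ellipse(m,(364,286),(20,18),0,0,360,1,-1)
prev=b
for t in sys.argv[1:]:
    i=np.load(f"im_{t}.npy"); d=np.abs((i-b).mean(2))*m; e=np.abs((i-prev).mean(2))*m
    ys,xs=np.nonzero(d>5); print(t,"vs base",len(xs),round(float(d.sum())),"vs prev",int((e>5).sum()),[(int(x),int(y),int((i-b).mean(2)[y,x])) for x,y in zip(xs,ys)][:14]); prev=i
E
python3 cnt.py b1 b2 b3 b4 b5
```

```text
b1 vs base 6 342 vs prev 6 [(375, 272, -6), (376, 272, -8), (376, 293, -17), (377, 293, -30), (376, 294, -7), (377, 294, -10)]
b2 vs base 9 456 vs prev 3 [(375, 272, -6), (376, 272, -8), (379, 274, -16), (379, 275, -6), (380, 275, -14), (376, 293, -16), (377, 293, -31), (376, 294, -7), (377, 294, -10)]
b3 vs base 18 698 vs prev 11 [(375, 272, -6), (376, 272, -8), (376, 273, -27), (377, 273, -58), (378, 273, -33), (376, 274, -10), (377, 274, -45), (378, 274, -37), (379, 274, -16), (377, 275, -9), (378, 275, -10), (379, 275, -6), (380, 275, -14), (383, 279, -5)]
b4 vs base 23 958 vs prev 12 [(373, 271, -30), (374, 271, -33), (373, 272, -11), (374, 272, -11), (375, 272, -7), (376, 272, -8), (376, 273, -27), (377, 273, -58), (378, 273, -33), (376, 274, -10), (377, 274, -45), (378, 274, -68), (379, 274, -47), (377, 275, -9)]
b5 vs base 36 1248 vs prev 29 [(373, 271, -30), (374, 271, -33), (373, 272, -11), (374, 272, -36), (375, 272, -40), (376, 272, -8), (374, 273, -10), (375, 273, -39), (376, 273, -60), (377, 273, -58), (378, 273, -33), (375, 274, -9), (376, 274, -21), (377, 274, -45)]
```

```bash
cat > cnt.py <<'E'
import numpy as np,cv2,sys
b=np.load("im_b1.npy")
m=np.zeros(b.shape[:2],np.uint8); cv2.ellipse(m,(364,286),(22,20),0,0,360,1,-1)
m[:280,366:]=0
for t in sys.argv[1:]:
    i=np.load(f"im_{t}.npy"); D=(i-b).mean(2)*m
    ys,xs=np.nonzero(abs(D)>4); print(t,len(xs),[(int(x),int(y),int(D[y,x])) for x,y in zip(xs,ys)][:40])
E
python3 cnt.py b2 b3 b4 b5
```

```text
b2 0 []
b3 5 [(346, 274, -12), (383, 280, -4), (384, 280, -7), (376, 293, 5), (377, 293, 9)]
b4 3 [(346, 274, -12), (383, 280, -4), (384, 280, -6)]
b5 29 [(365, 266, -16), (346, 274, -13), (363, 280, -8), (364, 280, -7), (383, 280, -4), (384, 280, -7), (363, 281, -8), (364, 281, -7), (342, 286, -4), (343, 286, -5), (363, 292, 7), (364, 292, 7), (376, 293, 21), (377, 293, 40), (376, 294, 9), (377, 294, 13), (378, 294, 5), (379, 294, 9), (362, 296, 25), (363, 296, 35), (362, 297, 9), (363, 297, 11), (355, 300, 11), (356, 300, 21), (356, 301, 4), (355, 302, -5), (356, 302, -5), (355, 303, -5), (356, 303, -5)]
```

>>> servo_tool:
  series:
    - [-0.0004,0,0.0012,0,0,0]
    - [-0.0007,0,0.002,0,0,0]

```text
clock: 20.6
position: [0.4962, 0.0865, 0.1256]
ee_rot: [3.141, 0.0, -0.785]
ft_force: [0.2, -5.0, 3.1]
grip_width: 0.0189
```

```bash
python3 look.py b6 11.3;python3 cnt.py b4 b5 b6
```

```text
clock 20.8 F [ 0.53 -4.49  2.57] X,Z -35.8 -19.64 R 27.96 a 11.245 plat 110.06
pot top (array([-0.012, -0.002], dtype=float32), 0.9933) pot all (array([ 0.017, -0.018], dtype=float32), 0.9952) bottle (array([ 0.001, -0.   ], dtype=float32), 1.0) platform front (array([ 0.01 , -0.094], dtype=float32), 0.995)
b4 3 [(346, 274, -12), (383, 280, -4), (384, 280, -6)]
b5 29 [(365, 266, -16), (346, 274, -13), (363, 280, -8), (364, 280, -7), (383, 280, -4), (384, 280, -7), (363, 281, -8), (364, 281, -7), (342, 286, -4), (343, 286, -5), (363, 292, 7), (364, 292, 7), (376, 293, 21), (377, 293, 40), (376, 294, 9), (377, 294, 13), (378, 294, 5), (379, 294, 9), (362, 296, 25), (363, 296, 35), (362, 297, 9), (363, 297, 11), (355, 300, 11), (356, 300, 21), (356, 301, 4), (355, 302, -5), (356, 302, -5), (355, 303, -5), (356, 303, -5)]
b6 11 [(346, 274, -12), (383, 280, -4), (384, 280, -6), (378, 290, 4), (379, 290, 5), (378, 291, 4), (379, 291, 5), (348, 298, 7), (349, 298, 4), (348, 299, 7), (349, 299, 4)]
```

>>> servo_tool:
  series:
    - [0.0003,0,-0.001,0,0,0]
    - [0.0005,0,-0.0014,0,0,0]

```text
clock: 20.97
position: [0.4962, 0.0865, 0.1259]
ee_rot: [3.141, 0.0, -0.785]
ft_force: [3.3, -3.9, -6.1]
grip_width: 0.0189
```

```bash
python3 look.py b7 11.3;python3 cnt.py b7
python3 - <<'E'
import numpy as np,cv2
I={t:np.load(f"im_{t}.npy").mean(2)[272:306,344:388].astype(np.float32) for t in("b2","b4","b5","b6","b7")}
m=np.ones((34,44),np.uint8); m[:9,20:]=0
for t in I:
    cc,W=cv2.findTransformECC(I["b2"],I[t],np.eye(2,3,dtype=np.float32),cv2.MOTION_TRANSLATION,(3,300,1e-8),m,1);print(t,W[:,2].round(4),round(cc,5))
E
```

```text
clock 21.1667 F [ 3.32 -2.99 -5.27] X,Z -35.77 -19.18 R 28.05 a 11.261 plat 110.09
pot top (array([-0.012, -0.031], dtype=float32), 0.9934) pot all (array([ 0.016, -0.015], dtype=float32), 0.9952) bottle (array([-0.   , -0.001], dtype=float32), 1.0) platform front (array([ 0.019, -0.093], dtype=float32), 0.995)
b7 9 [(346, 274, -12), (384, 280, -7), (378, 290, 4), (379, 290, 5), (378, 291, 4), (379, 291, 4), (348, 298, 8), (349, 298, 4), (348, 299, 7)]
b2 [ 0. -0.] 1.0
b4 [ 0.0286 -0.0168] 0.99931
b5 [ 0.0181 -0.0178] 0.99826
b6 [-0.0004  0.0058] 0.99924
b7 [-0.0006  0.0059] 0.99924
```

>>> servo_tool:
  series:
    - [0.0002,0,-0.0006,0,0,0]
    - [0.0002,0,-0.0006,0,0,0]

```text
clock: 21.33
position: [0.4964, 0.0863, 0.1268]
ee_rot: [3.141, 0.0, -0.785]
ft_force: [3.7, -2.4, -6.8]
grip_width: 0.0186
```

```bash
python3 look.py b8 11.3;python3 cnt.py b7 b8
```

```text
clock 21.5333 F [ 3.03 -2.95 -6.83] X,Z -35.52 -18.28 R 28.06 a 11.295 plat 110.17
pot top (array([-0.015, -0.007], dtype=float32), 0.9923) pot all (array([ 0.027, -0.022], dtype=float32), 0.9945) bottle (array([ 0.   , -0.001], dtype=float32), 1.0) platform front (array([ 0.012, -0.11 ], dtype=float32), 0.9949)
b7 9 [(346, 274, -12), (384, 280, -7), (378, 290, 4), (379, 290, 5), (378, 291, 4), (379, 291, 4), (348, 298, 8), (349, 298, 4), (348, 299, 7)]
b8 14 [(365, 266, -16), (346, 274, -12), (383, 280, -4), (384, 280, -6), (376, 293, 22), (377, 293, 40), (376, 294, 9), (377, 294, 13), (362, 296, 25), (363, 296, 35), (362, 297, 9), (363, 297, 12), (355, 300, 6), (356, 300, 10)]
```

>>> servo_tool:
  series:
    - [0,0,0.0005,0,0,0]
    - [0,0,0.0005,0,0,0]

```text
clock: 21.7
position: [0.4964, 0.0863, 0.1267]
ee_rot: [3.141, 0.001, -0.785]
ft_force: [1.3, -2.7, -4.2]
grip_width: 0.019
```

```bash
python3 look.py b9 11.3;python3 cnt.py b9
```

```text
clock 21.9 F [ 1.02 -2.95 -3.12] X,Z -35.45 -18.4 R 27.96 a 11.291 plat 110.16
pot top (array([-0.015, -0.004], dtype=float32), 0.9923) pot all (array([ 0.028, -0.026], dtype=float32), 0.9944) bottle (array([ 0.001, -0.   ], dtype=float32), 1.0) platform front (array([ 0.011, -0.1  ], dtype=float32), 0.9949)
b9 25 [(365, 266, -16), (365, 267, -4), (346, 274, -12), (384, 280, -6), (342, 286, -4), (343, 286, -5), (363, 292, 6), (364, 292, 7), (376, 293, 22), (377, 293, 40), (376, 294, 9), (377, 294, 13), (378, 294, 5), (379, 294, 9), (362, 296, 25), (363, 296, 35), (362, 297, 9), (363, 297, 11), (355, 300, 12), (356, 300, 21), (356, 301, 4), (355, 302, -5), (356, 302, -4), (355, 303, -5), (356, 303, -4)]
```

Unload the rest, then open.

>>> servo_tool:
  series:
    - [0.0005,0,0.0005,0,0,0]
    - [0.0005,0,0.0005,0,0,0]

```text
clock: 22.07
position: [0.4966, 0.0862, 0.1264]
ee_rot: [3.141, 0.001, -0.785]
ft_force: [-2.1, -2.4, 2.3]
grip_width: 0.0188
```

```bash
python3 look.py b10 11.3;python3 cnt.py b10
```

```text
clock 22.2667 F [-2.99 -2.76  2.91] X,Z -35.31 -18.79 R 27.72 a 11.279 plat 110.13
pot top (array([-0.019, -0.001], dtype=float32), 0.9918) pot all (array([ 0.026, -0.023], dtype=float32), 0.9942) bottle (array([ 0.002, -0.001], dtype=float32), 1.0) platform front (array([ 0.011, -0.1  ], dtype=float32), 0.9949)
b10 21 [(365, 266, -15), (346, 274, -13), (383, 280, -4), (384, 280, -6), (342, 286, -4), (343, 286, -5), (363, 292, 7), (364, 292, 6), (376, 293, 21), (377, 293, 40), (376, 294, 9), (377, 294, 13), (378, 294, 6), (379, 294, 9), (362, 296, 25), (363, 296, 35), (362, 297, 9), (363, 297, 11), (355, 300, 12), (356, 300, 21), (356, 301, 4)]
```

>>> servo_tool:
  series:
    - [0,0,-0.0002,0,0,0]
    - [0,0,-0.0002,0,0,0]
    - [0,0,-0.0002,0,0,0]
    - [0,0,-0.0002,0,0,0]
    - [0,0,-0.0002,0,0,0]
  fingers: 0.8

```text
clock: 22.68
position: [0.4973, 0.0864, 0.1263]
ee_rot: [-3.141, -0.0, -0.785]
ft_force: [-0.1, -0.4, 0.2]
grip_width: 0.0442
```

>>> servo_tool:
  series:
    - [0,0,0,0,0,0]
    - [0,0,0,0,0,0]
    - [0,0,-0.01,0,0,0]
    - [0,0,-0.03,0,0,0]
    - [0,0,-0.06,0,0,0]

```text
clock: 23.1
position: [0.4954, 0.0854, 0.1855]
ee_rot: [3.137, 0.001, -0.785]
ft_force: [0.1, 0.5, 0.7]
grip_width: 0.0682
```

>>> servo_tool:
  series:
    - [0,0,-0.03,0,0,0]
    - [0,0,-0.06,0,0,0]
    - [0,0,-0.09,0,0,0]
    - [0,0,-0.12,0,0,0]
    - [0,0,-0.12,0,0,0]

```text
clock: 23.52
position: [0.4997, 0.0861, 0.3133]
ee_rot: [-3.131, -0.004, -0.786]
ft_force: [0.5, -0.1, 0.9]
grip_width: 0.0692
```

>>> servo_tool:
  series:
    - [0,0.03,0,0,0,0]
    - [0,0.06,0,0,0,0]
    - [0,0.06,0,0,0,0]
    - [0,0.06,0,0,0,0]

```text
clock: 23.85
position: [0.4541, 0.0424, 0.3069]
ee_rot: [-3.139, 0.001, -0.787]
ft_force: [-0.9, 0.0, 0.9]
grip_width: 0.0696
```

```bash
python3 look.py c1 11.3;python3 cnt.py c1
python3 - <<'E'
import numpy as np,cv2
from cell import vision
a=np.load('im_c1.npy').astype(np.uint8);b=vision.snapshot("top")
cv2.imwrite("pics/c1.png",np.hstack([cv2.resize(a[180:330,290:440],(400,400),interpolation=cv2.INTER_CUBIC),cv2.resize(b[150:300,180:330],(400,400))]))
cv2.imwrite("pics/c2.png",a)
E
```

```text
clock 24.05 F [0.12 0.05 0.09] X,Z -34.94 161.47 R 189.84 a 12.428 plat 112.69
pot top (array([ 0.038, -0.161], dtype=float32), 0.9873) pot all (array([ 0.035, -0.125], dtype=float32), 0.9921) bottle (array([-0., -0.], dtype=float32), 1.0) platform front (array([ 0.011, -0.099], dtype=float32), 0.9948)
c1 16 [(347, 273, 9), (383, 280, -4), (384, 280, -7), (342, 286, -5), (343, 286, -6), (376, 293, 21), (377, 293, 40), (376, 294, 9), (377, 294, 13), (362, 296, 25), (363, 296, 35), (362, 297, 8), (363, 297, 11), (355, 300, 11), (356, 300, 20), (356, 301, 4)]
```

View pics/c1.png

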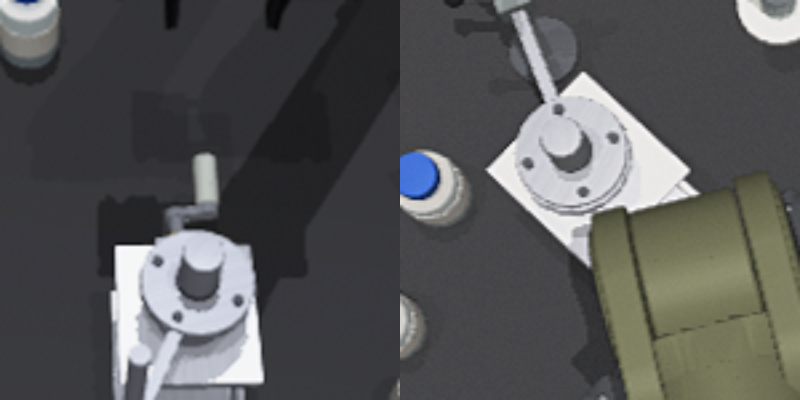

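View pics/c2.png

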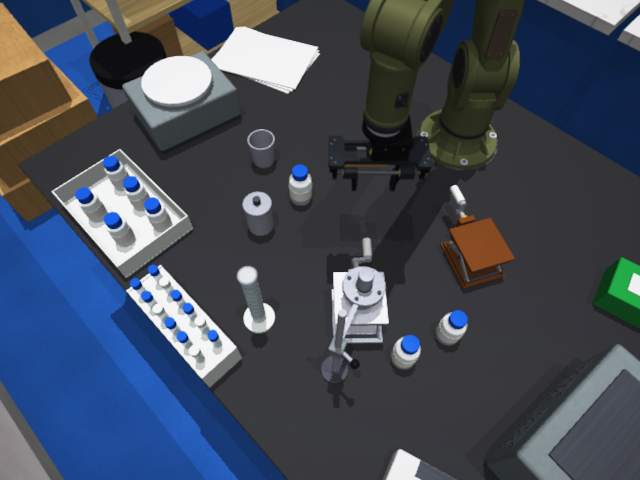

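```bash
python3 -c "
from cell import job_done
print(job_done())"
```

```text
the job is handed in; nothing more can be done
None
```

The pot is seated in the support ring and released, and the jack is wound up to its underside. I handed the job in at about 24 s with the arm clear of everything.

- **Pot:** I gripped it by the neck and lowered it through the ring. The wrist force showed the flange landing, which put the pot's underside about 110.2 mm above the bench.
- **Jack:** I turned the knob from about 0.32 rad to 11.28–11.29 rad, which works out to a platform height of 110.1–110.2 mm. The measured knob path fitted the 28 mm circle to within about 0.3 mm.
- **Touching:** In the scene camera the pot did not change up to 109.96 mm and showed a tiny change at about 110.17 mm. The change was gone when I backed off to 110.06 mm and was back when I wound up again. It stayed the same after I let go of the knob.
- **Bystanders:** The last scene picture shows the bottles, beaker, canister, cylinder and brown jack looking where they started; I measured this for one bottle only.

**Doubtful points:** I could not tell exact touch from a lift of up to about 0.1 mm, because the crank force was too noisy to show contact. The image shift over the whole pot was useless for this, because moving shadows swamped it. I judged contact by individual pixels instead.

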